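# Pull a push-on cap off a control unit with a cap puller

### The job

Take the cap puller by its grip and slide its fork under the head of the round cap on the control unit, gently, until the stop in the fork rests fully home against the cap's neck. Then pull straight up until the cap pops off its spindle, and set the puller down in the shallow tray with the cap still in its fork, both upright. Never touch the cap with the gripper, push or pull gently throughout, and leave the beaker, bung and timer alone.

Things in the scene. Friction and masses are not known exactly. Their poses are not given: they have to be found in the camera images.
- puller: Steel cap puller standing on its flat fork, 78 x 54 x 91 mm. Origin: underside, below the grip; x out of the fork's mouth, z up. Fork 5 mm thick, x -41 to +37, slot 23.5 mm wide, flared; lips 2.5 mm high at x 20.5 to 25.5. A dark sliding stop in the slot faces the mouth, tightly set anywhere from x -16 to -4 (not reported). Room of 42 x 33 mm under the bridge. Grey grip 18 (x) x 32 (y), z 40 to 85. 0.15 kg
- cap: Black round hollow cap, 22 mm tall, on the unit's spindle. Origin: centre of the underside, on the panel when fitted; z up. Neck 20 mm in diameter from 0 to 9.5 mm, then a head of 34 mm up to 22 mm, so there is a 9.5 mm gap under the head. Held by spring balls; pops off at about 5 to 15 N of pull. Its neck stands only a light push: 2 to 6 N shows the fork is home, 8 N is too much. Side play 0.5 mm. 30 g.
- unit: Grey control unit 140 (x) x 150 (y) mm, flat bare top panel 45 mm above the bench, on four soft rubber feet fixed to the bench: the housing gives 1 mm per 3 N up or down and 1 mm per 8 N sideways, and springs back. Origin: centre of the underside, front to -x. The cap is at x +5, y +25 mm; a low fixed dial 30 mm wide, 11 mm tall, stays at x +5, y -50 mm; a flat display behind it.
- spindle_foot (a point): The point on the panel, 45 mm above the bench, at the foot of the upright spindle (12 mm in diameter, 16 mm tall) that carries the cap.
- tray: Fixed open shallow metal tray 150 (x) x 130 (y) x 14 mm, walls and floor 3 mm thick, standing empty on the bench; rigid, so lower things onto it slowly. Origin: centre of the underside.
- beaker: Small empty glass beaker, 55 mm wide, 71 mm tall, loose on the bench; origin centre of the underside. A bystander.
- bung: Pale rubber bung, 29 mm wide, 26 mm tall, loose on the bench; origin centre of the underside. A bystander.
- timer: Flat white and blue timer 70 x 64 x 16 mm, loose on the bench; origin centre of the underside. A bystander.
There are look-alikes about, which are no part of the job. Leave any green look-alike of the puller alone.

How it is judged:
By the outcome, as a careful person would: the job done as asked, in the order asked, and still so for the second after the job is handed in, with the robot touching nothing.
It also fails if it takes over 72 s, if anything falls off the work surface, if the arm or the gripper's body presses on something with over 40 N, if the wrist force passes 120 N, or if a joint passes its speed limit or range.

### The arm

A 7-joint arm with a two-finger parallel gripper is mounted at the origin on a cart in front of the work surface, level with it; the furniture and walls round the work are solid. World frame = base frame: x ahead of the robot, y to its left, z up, the work surface at z = 0. Lengths are in m, angles in degrees, forces in N, time in s.
With the tool pointing down it reaches from about 0.4 to 0.75 m from the base axis. Payload 19.5 kg.
Tool frame: the origin (TCP) lies at the very end of the fingers, on their centre line; the grasp point (between the pads) lies 19 mm behind it (r.pinch_z is the distance from the TCP to the grasp point, in m); z points along the fingers, y is the direction in which the jaws open and shut (so a half turn about z gives the same grasp; the last joint's range is limited). The gripper opens to 85 mm and grips with 20 to 120 N. Pads are 22 mm wide; open, the fingers measure 114 mm over their backs; the gripper's body (76 mm by 85 mm) begins 54 mm behind the grasp point. The pads swing forward as they close: fully open they stand 13 mm farther back than shut.
Start: joints at [-75.728, 40.479, -1.581, 85.061, 1.261, 54.483, -4.326], TCP at [0.165, 0.551, 0.231] pointing down, gripper open.
Joint ranges: [-155.06, 155.06], [-18.47, 123.98], [-90, 86.84], [0, 140.48], [-83.41, 263.41], [0, 116], [-161.91, 161.91]. Speed limits (degrees/s): [108.29, 108.29, 147.25, 147.25, 172.46, 172.46, 172.46].

### API

Orientations are given as [roll, pitch, yaw] about the fixed x, y, z axes, in that order (R = Rz(yaw) Ry(pitch) Rx(roll)).
In Python, from plant import r gives the robot as it stands.
- The arm moves only by the tool play_rows, never from a script. Its arguments are lists of equal length, an entry for each row: "offset": the shift along the tool's x, y, z in cm, a list of three; "angular": the turn, a rotation vector about the tool's x, y, z in degrees, a list of three; "hand": the opening, from -1 (shut) to 1 (fully open). A call has 1 to 10 rows; each row shifts and turns the commanded pose from where the row before left it, along the tool's axes as they then stand; what a row does not reach is not made up. A row lasts 1/8 s, in which the tool goes at most 62.5 mm and 10.7 degrees, less where a joint would pass 70% of its speed; a pose out of reach is approached as far as the arm can. A call with a gripper value outside its range is refused whole. The fingers move at their own pace and stop on an object; "force" is the grip in N (left out, the last holds). Time passes only in rows, so rows that do not move let the fingers close. It gives the time, the measured TCP pose, the force and the opening at its end, in the units of the state.
- r.state(): the state, without advancing time (a new reading comes with each control period).
- r.grab_frame(name): name is "scene" or "side" or "wrist"; returns (picture, depth): 480x640x3 uint8, red, green, blue; 480x640 float32, m along the optical axis (not along the pixel's ray), 0 where there is no reading.
- r.camera_info(name): a dict with "fov_y" (degrees; the focal length in pixels is half the picture's height over the tangent of half this angle, whatever the lens; pixels are square), "cx", "cy" (the principal point, pixels), "R" (3x3) and "t" (3): a world point X has camera coordinates R X + t; the wrist camera has in their place "hand_eye" (4x4, takes a point from camera to tool coordinates, whose origin is the TCP and whose axes are the flange's). Camera axes: x right, y down, z forward; pixel columns grow to the right and rows downward; lengths in m; the calibration is good to about 2 mm. A picture is of the moment at which its call begins: read the wrist's pose just before it. camera_info takes no time and is no camera call.
- r.hand_in(): hands the job in, once; it reports no verdict.
The state is a dict: "time_s": time; "qpos": joint angles; "qd": joint speeds; "joint_efforts": joint torques, N m; "ee_pos": TCP position; "tcp_rot": TCP orientation; "force": force on the tool from outside, world axes, zero at the start; "moment": the same for the moment, N m; "grip_width": finger opening in m.
Only numpy, scipy, OpenCV 4.12 (cv2) and the standard library are available. Lean on these libraries where they do the work, as an engineer would, in place of code of your own. Each camera call takes 0.05 s, during which the arm holds its last target.

## Working session

There is one attempt and no reset: what is moved stays moved. The work goes in short steps, Python scripts to look and compute and a tool call to move; the robot and the scene stay as the last step left them, time stands still between calls to the robot, and variables do not carry over. Pictures are saved under pics/ and viewed, and the job is handed in when it is done.

Besides the shell and the picture viewer there is one more tool, called after "Request:" in YAML: its name, and indented under it one key for each argument. play_rows: Moves the arm, as the interface text tells. Its arguments: {"type":"object","properties":{"offset":{"type":"array","items":{"type":"array","items":{"type":"number"}}},"angular":{"type":"array","items":{"type":"array","items":{"type":"number"}}},"hand":{"type":"array","items":{"type":"number"}},"force":{"type":"number"}},"required":["offset","angular","hand"]}

```bash
ls; mkdir -p pics
cat > h.py <<'E'
import numpy as np, cv2
from plant import r
from scipy.spatial.transform import Rotation as Ro
def K(n):
    c=r.camera_info(n); f=240/np.tan(np.radians(c["fov_y"]/2)); return c,f
def cam(n,st=None):
    """returns origin, Rcw (cam->world), f,cx,cy"""
    c,f=K(n)
    if n=="wrist":
        st=st or r.state(); H=np.array(c["hand_eye"])
        T=np.eye(4);T[:3,:3]=Ro.from_euler('xyz',st["tcp_rot"],degrees=True).as_matrix();T[:3,3]=st["ee_pos"]
        M=T@H; return M[:3,3],M[:3,:3],f,c["cx"],c["cy"]
    R=np.array(c["R"]);t=np.array(c["t"]); return -R.T@t,R.T,f,c["cx"],c["cy"]
def ray(C,u,v):
    o,R,f,cx,cy=C; d=R@np.array([(u-cx)/f,(v-cy)/f,1]); return o,d
def onz(C,u,v,z):
    o,d=ray(C,u,v); return o+d*(z-o[2])/d[2]
def pts(C,depth):
    o,R,f,cx,cy=C; v,u=np.mgrid[0:480,0:640]
    P=np.stack([(u-cx)/f*depth,(v-cy)/f*depth,depth],-1); return P@R.T+o
def proj(C,X):
    o,R,f,cx,cy=C; p=R.T@(np.array(X)-o); return f*p[0]/p[2]+cx,f*p[1]/p[2]+cy
def tri(C1,p1,C2,p2):
    o1,d1=ray(C1,*p1);o2,d2=ray(C2,*p2)
    s=np.linalg.lstsq(np.stack([d1,-d2],1),o2-o1,rcond=None)[0]
    a=o1+s[0]*d1;b=o2+s[1]*d2; return (a+b)/2,np.linalg.norm(a-b)
def grab(n,name):
    st=r.state(); p,d=r.grab_frame(n); cv2.imwrite(f"pics/{name}.png",p[:,:,::-1]); np.savez(f"pics/{name}.npz",d=d,p=p)
    import pickle; pickle.dump(cam(n,st),open(f"pics/{name}.pkl","wb")); return p,d,cam(n,st)
def load(name):
    import pickle; z=np.load(f"pics/{name}.npz"); return z["p"],z["d"],pickle.load(open(f"pics/{name}.pkl","rb"))
E
python3 - <<'E'
from h import *
for n in ["scene","side","wrist"]:
    grab(n,n+"0"); c=r.camera_info(n); print(n,c["fov_y"],c["cx"],c["cy"],cam(n)[0])
print(r.state())
E
```

```text
pics
scene 51.87019700694356 316.7110824748042 229.0916865752045 [0.03842685 0.53841227 0.49159404]
side 53.36294747378752 317.0009464456934 246.47432274991436 [-0.41478826  0.20138962  0.69032017]
wrist 63.1814869262867 322.2436167218806 237.7704778117589 [0.08851574 0.57205723 0.37359706]
{'time_s': 0.15, 'qpos': array([-75.728585  ,  40.50468172,  -1.58240436,  85.07698671,
         1.26221176,  54.48213003,  -4.3259881 ]), 'qd': array([ 0.07188321, -0.10321288,  0.12992999,  0.00700489, -0.0277358 ,
        0.04703625, -0.07478542]), 'joint_efforts': array([ 1.39877975e-03, -8.83289695e+01,  1.23458002e+00, -2.36186886e+01,
        1.68629084e-02,  5.34172577e-03, -6.63427704e-05]), 'ee_pos': array([0.16480351, 0.55067814, 0.23095058]), 'tcp_rot': array([-1.79953644e+02,  2.52667768e-03,  1.63340115e+02]), 'force': array([-0.07982349, -0.0854207 ,  1.0010553 ]), 'moment': array([ 0.01329627, -0.01421493,  0.02023231]), 'grip_width': 0.08554557294213894}
```

View pics/scene0.png

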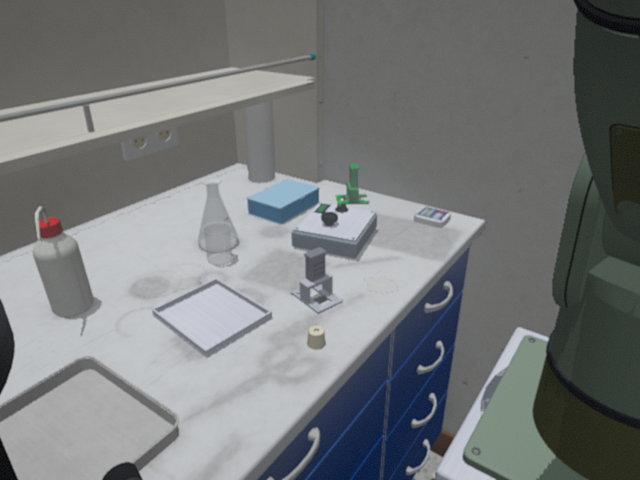

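View pics/side0.png

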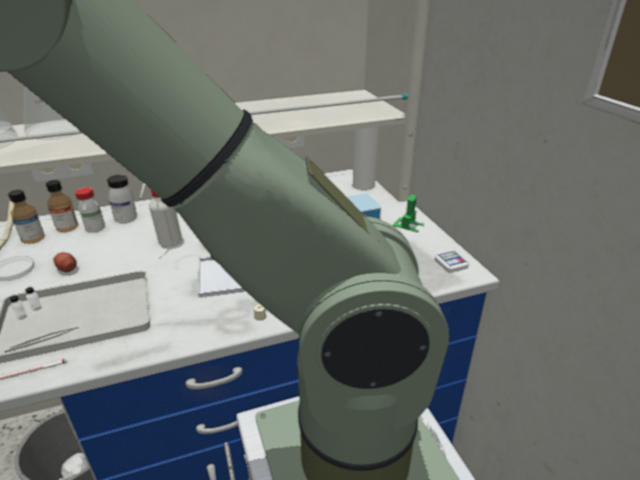

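View pics/wrist0.png

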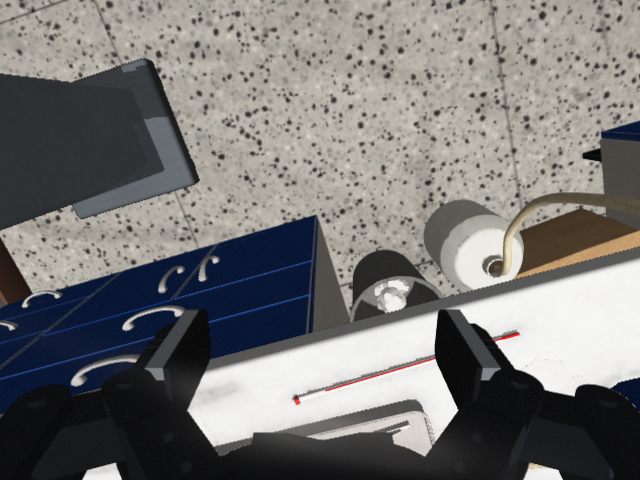

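Run:
```python
from h import *
p,d,C=load("scene0"); P=pts(C,d)
for n,(u,v) in dict(cap=(330,218),grip=(315,258),griptop=(316,251),bridge=(318,288),forkR=(338,302),forkL=(295,293),under=(322,297),traymid=(212,315),trayN=(214,283),trayS=(207,351),trayW=(155,316),trayE=(269,314),uW=(293,232),uS=(363,242),uE=(377,213),uN=(316,203),dial=(342,208),bung=(316,330),beaker=(222,255),timer=(433,214),green=(354,170),bottle=(65,290),box=(285,195)).items(): print(n,np.round(P[v,u],3))
im=cv2.resize(p[140:370,190:480,::-1],None,fx=2.75,fy=2.6,interpolation=cv2.INTER_CUBIC); cv2.imwrite("pics/z0.png",im)
```

```text
cap [ 0.54  -0.204  0.064]
grip [ 0.452 -0.03   0.083]
griptop [ 0.458 -0.042  0.089]
bridge [ 0.468 -0.06   0.002]
forkR [ 0.414 -0.043  0.003]
forkL [ 0.492 -0.024  0.002]
under [ 0.439 -0.031  0.01 ]
traymid [0.564 0.105 0.002]
trayN [0.626 0.04  0.007]
trayS [0.499 0.176 0.009]
trayW [0.638 0.16  0.002]
trayE [0.482 0.057 0.01 ]
uW [ 0.598 -0.156  0.036]
uS [ 0.477 -0.23   0.017]
uE [ 0.541 -0.403 -0.001]
uN [ 0.689 -0.363  0.002]
dial [ 0.561 -0.281  0.052]
bung [0.388 0.056 0.02 ]
beaker [ 0.669 -0.024  0.021]
timer [ 0.418 -0.442  0.014]
green [ 0.619 -0.421  0.085]
bottle [0.756 0.236 0.049]
box [ 0.722 -0.285  0.042]
```

View pics/z0.png

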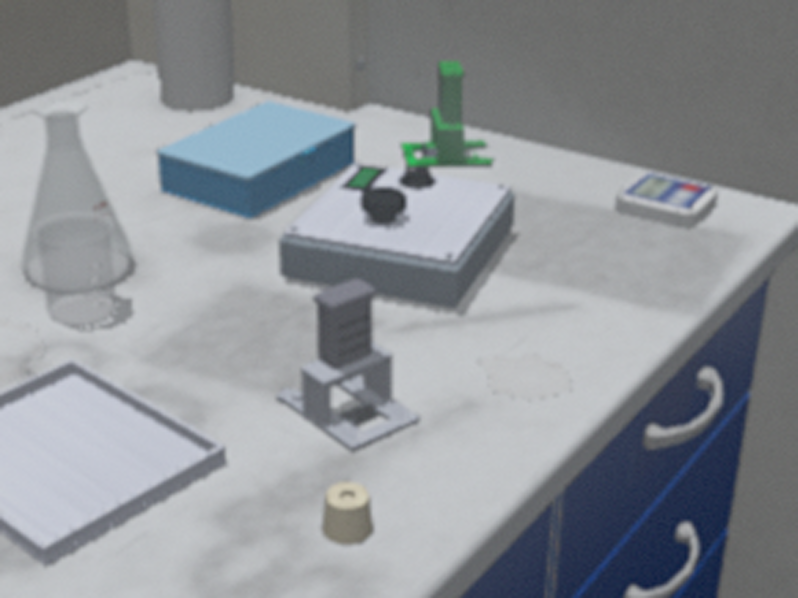

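Request:
play_rows:
  offset:
    - [-6,-0.5,-1]
    - [-6,-0.5,-1]
    - [-6,-0.5,-1]
    - [-6,-0.5,-1]
    - [-6,-0.5,-1]
    - [-6,-0.5,-1]
    - [-6,-0.5,-1]
  angular:
    - [0,0,6.3]
    - [0,0,6.3]
    - [0,0,6.3]
    - [0,0,6.3]
    - [0,0,6.3]
    - [0,0,6.3]
    - [0,0,6.3]
  hand: [1,1,1,1,1,1,1]

```text
time_s: 1.02
ee_pos: [0.4794, 0.2829, 0.3014]
tcp_rot: [-180.0, 0.0, 119.0]
force: [0.3, 0.7, 0.8]
grip_width: 0.0851
```

Request:
play_rows:
  offset:
    - [-6,-0.5,-1]
    - [-6,-0.5,-1]
    - [-6,-0.5,-1]
    - [-6,-0.5,-1]
    - [-6,-0.5,-1]
    - [-6,-0.5,-1]
    - [-6,-0.5,-1]
    - [0,0,0]
  angular:
    - [0,0,6.3]
    - [0,0,6.3]
    - [0,0,6.3]
    - [0,0,6.3]
    - [0,0,6.3]
    - [0,0,6.3]
    - [0,0,6.3]
    - [0,0,0]
  hand: [1,1,1,1,1,1,1,1]

```text
time_s: 2.02
ee_pos: [0.5172, -0.129, 0.372]
tcp_rot: [179.9, 0.1, 74.7]
force: [0.4, 0.2, 0.5]
grip_width: 0.0853
```

Run:
```python
from h import *
for n in ["scene","side","wrist"]: grab(n,n+"1")
```

```text
(no output)
```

View pics/wrist1.png

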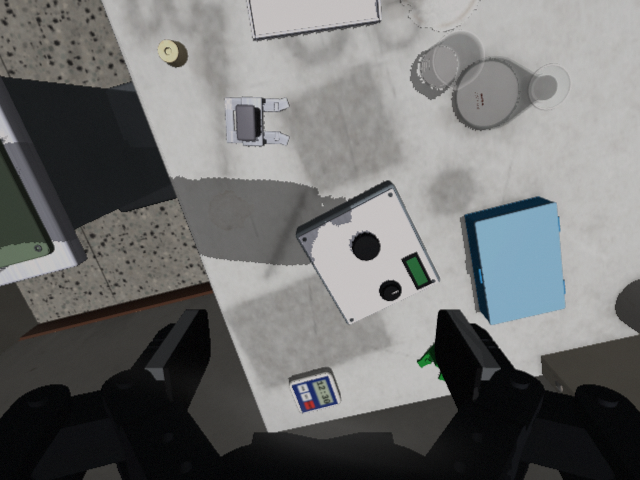

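View pics/side1.png

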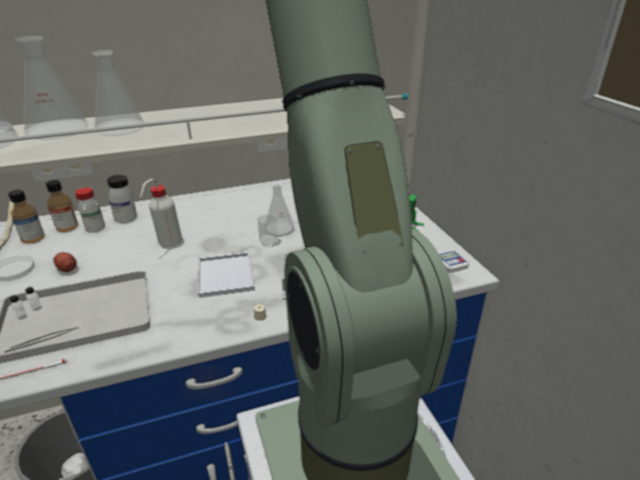

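Run:
```python
from h import *
p,d,C=load("wrist1"); P=pts(C,d)
print("cam",C[0],"right",C[1][:,0],"down",C[1][:,1])
print(np.array(r.camera_info("wrist")["hand_eye"]).round(4))
for n,(u,v,z) in dict(griptop=(246,123,.088),tip1=(288,103,.005),tip2=(288,140,.005),back1=(226,98,.005),back2=(227,146,.005),cap=(366,246,.067),dial=(390,291,.056),bung=(168,51,.026),c1=(391,184,.045),c2=(299,236,.045),c3=(350,322,.045),c4=(438,276,.045),tray1=(250,38,.014),tray2=(380,21,.014),timer=(315,390,.016),beak=(438,70,0.03)).items():
  print(n,onz(C,u,v,z).round(4),P[v,u].round(4))
cv2.imwrite("pics/z1.png",cv2.resize(p[70:170,200:330,::-1],None,fx=6,fy=6,interpolation=cv2.INTER_CUBIC))
cv2.imwrite("pics/z2.png",cv2.resize(p[170:330,285:450,::-1],None,fx=3.6,fy=3.6,interpolation=cv2.INTER_CUBIC))
```

```text
cam [ 0.537044   -0.05035762  0.51384671] right [ 9.66243832e-01 -2.57628511e-01 -6.37826463e-04] down [-0.24517814 -0.92030306  0.30484414]
[[-1.000e-03 -9.523e-01 -3.051e-01  7.670e-02]
 [ 1.000e+00 -8.000e-04 -6.000e-04 -1.100e-03]
 [ 3.000e-04 -3.051e-01  9.523e-01 -1.427e-01]
 [ 0.000e+00  0.000e+00  0.000e+00  1.000e+00]]
griptop [ 0.457  -0.0395  0.088 ] [ 0.4573 -0.0395  0.0895]
tip1 [ 0.4989 -0.0282  0.005 ] [ 0.4989 -0.0282  0.0051]
tip2 [ 0.4864 -0.0708  0.005 ] [ 0.4862 -0.0708  0.0037]
back1 [ 0.427 -0.003  0.005] [ 0.4268 -0.0029  0.004 ]
back2 [ 0.4092 -0.0579  0.005 ] [ 0.4078 -0.0579 -0.0006]
cap [ 0.5484 -0.2122  0.067 ] [ 0.5484 -0.2123  0.0668]
dial [ 0.5648 -0.2839  0.056 ] [ 0.5647 -0.2835  0.0568]
bung [0.3844 0.0598 0.026 ] [0.383  0.0608 0.0216]
c1 [ 0.5959 -0.1508  0.045 ] [ 0.5969 -0.1524  0.0371]
c2 [ 0.4704 -0.1855  0.045 ] [ 0.47   -0.1862  0.0424]
c3 [ 0.5036 -0.3208  0.045 ] [ 0.5036 -0.3206  0.0453]
c4 [ 0.6303 -0.2846  0.045 ] [ 0.6316 -0.288   0.0382]
tray1 [0.4773 0.0508 0.014 ] [0.4757 0.0535 0.0008]
tray2 [0.6262 0.0292 0.014 ] [0.6273 0.0303 0.0077]
timer [ 0.4219 -0.4378  0.016 ] [ 0.4219 -0.438   0.0158]
beak [ 0.6767 -0.0393  0.03  ] [ 0.685  -0.0386  0.0016]
```

View pics/z1.png

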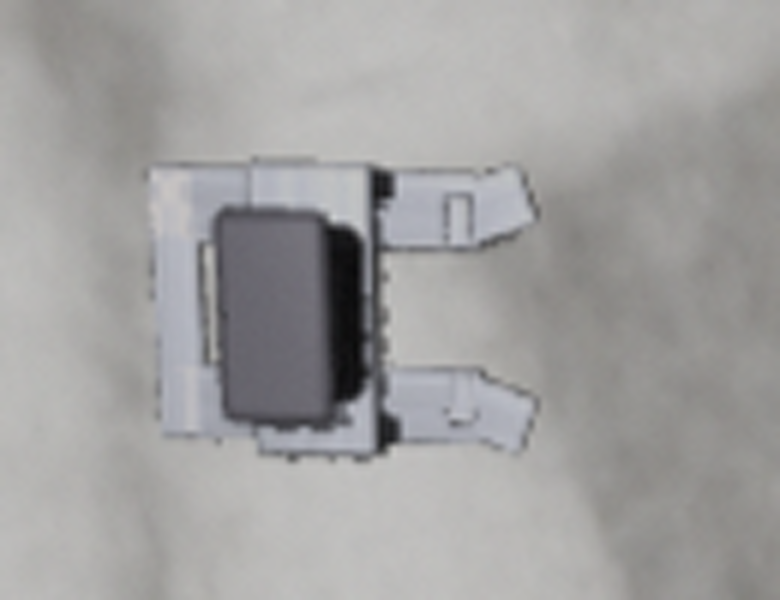

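View pics/z2.png

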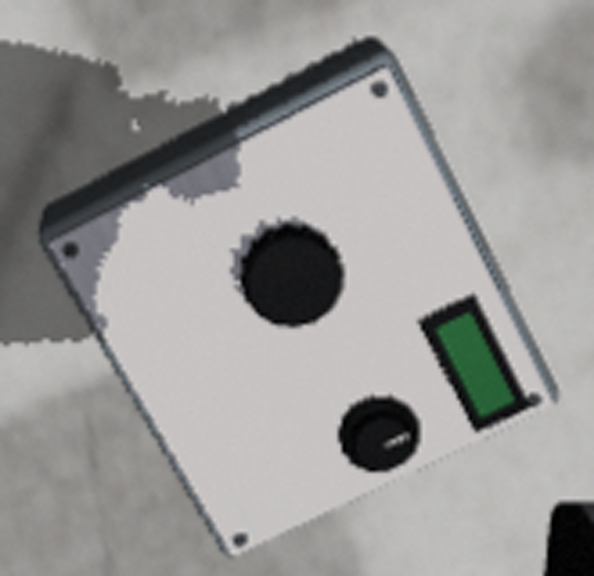

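Request:
play_rows:
  offset:
    - [1.75,-2.05,4.5]
    - [1.75,-2.05,4.5]
    - [1.75,-2.05,4.5]
    - [1.75,-2.05,4.5]
    - [0,0,0]
    - [0,0,0]
  angular:
    - [0,0,0]
    - [0,0,0]
    - [0,0,0]
    - [0,0,-0.8]
    - [0,0,0]
    - [0,0,0]
  hand: [1,1,1,1,1,1]

```text
time_s: 2.92
ee_pos: [0.4578, -0.0359, 0.1919]
tcp_rot: [180.0, 0.0, 76.0]
force: [0.8, 0.3, 0.3]
grip_width: 0.0854
```

Run:
```python
from h import *
for n in ["scene","wrist"]: grab(n,n+"2")
s=r.state();print(s["ee_pos"],s["tcp_rot"],s["force"],s["moment"])
```

```text
[ 0.45786869 -0.03629571  0.19213076] [ 1.79904627e+02 -9.64779307e-03  7.59345426e+01] [-0.13733597 -0.78211761  0.51209482] [-0.00475173  0.01090935 -0.02532484]
```

View pics/wrist2.png

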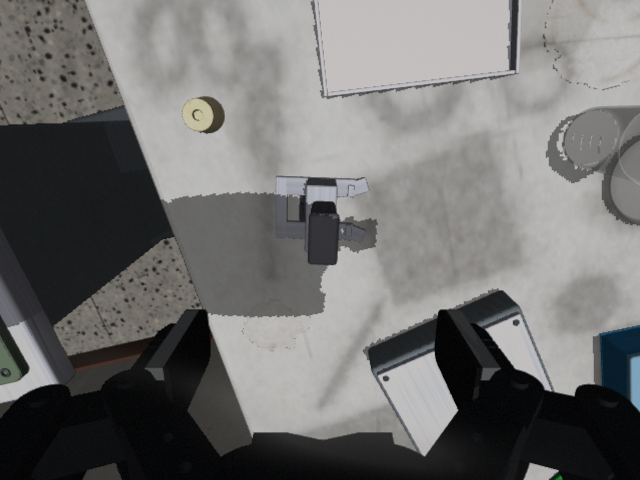

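Run:
```python
from h import *
p,d,C=load("wrist2")
cv2.imwrite("pics/z3.png",cv2.resize(p[160:280,260:390,::-1],None,fx=6,fy=5,interpolation=cv2.INTER_CUBIC))
p,d,C=load("scene2")
cv2.imwrite("pics/z4.png",cv2.resize(p[230:320,270:370,::-1],None,fx=6,fy=6,interpolation=cv2.INTER_CUBIC))
```

```text
(no output)
```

View pics/z3.png

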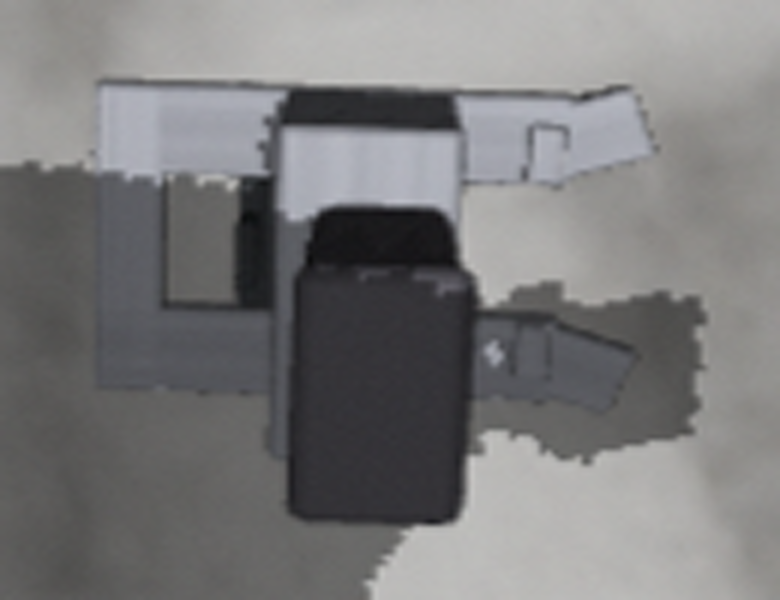

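View pics/z4.png

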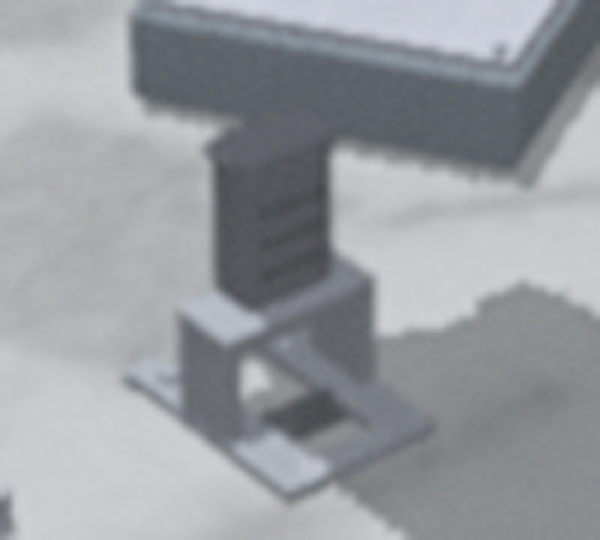

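Run:
```python
from h import *
C1=load("wrist1")[2];C2=load("wrist2")[2]
f1=lambda x,y:(200+x/6-.4,70+y/6-.4)
f2=lambda x,y:(260+x/6-.4,160+y/5-.4)
A=dict(g1=((215,208),(295,268)),g2=((327,210),(475,270)),g3=((335,420),(465,522)),g4=((226,415),(290,520)),b1=((150,165),(97,82)),b2=((163,435),(97,388)),t1=((538,212),(657,150)),t2=((540,400),(637,350)),o1=((520,168),(632,88)),o2=((525,452),(602,410)))
R={}
for k,(a,b) in A.items():
  X,e=tri(C1,f1(*a),C2,f2(*b)); z=.091 if k[0]=='g' else .005
  R[k]=(onz(C1,*f1(*a),z),onz(C2,*f2(*b),z)); print(k,X.round(4),round(e,4),R[k][0].round(4),R[k][1].round(4))
for i in (0,1):
  g=np.mean([R[k][i] for k in('g1','g2','g3','g4')],0); b=(R['b1'][i]+R['b2'][i])/2; t=(R['t1'][i]+R['t2'][i])/2
  dd=t-b; a=np.degrees(np.arctan2(dd[1],dd[0])); w=R['b1'][i]-R['b2'][i]; aw=np.degrees(np.arctan2(w[1],w[0]))-90
  gd=(R['g1'][i]-R['g4'][i]+R['g2'][i]-R['g3'][i]); ag=np.degrees(np.arctan2(gd[1],gd[0]))-90
  u=dd/np.linalg.norm(dd)
  print("grip",g,"fork org",b+u*.041,"len",np.linalg.norm(dd),"yaw",a,aw,ag)
```

```text
g1 [ 0.4523 -0.0192  0.0896] 0.0007 [ 0.4529 -0.0192  0.091 ] [ 0.4521 -0.019   0.091 ]
g2 [ 0.4709 -0.0244  0.089 ] 0.0003 [ 0.4713 -0.0245  0.091 ] [ 0.4708 -0.024   0.091 ]
g3 [ 0.4616 -0.0581  0.0896] 0.0001 [ 0.4619 -0.0581  0.091 ] [ 0.4617 -0.0576  0.091 ]
g4 [ 0.4432 -0.0524  0.0908] 0.0009 [ 0.4437 -0.0523  0.091 ] [ 0.4428 -0.0525  0.091 ]
b1 [ 0.4251 -0.0015  0.0031] 0.0004 [ 0.4257 -0.0016  0.005 ] [ 0.4252 -0.0013  0.005 ]
b2 [ 0.4103 -0.0532  0.0053] 0.0005 [ 0.4105 -0.0532  0.005 ] [ 0.4101 -0.0534  0.005 ]
t1 [ 0.4995 -0.0311  0.0071] 0.001 [ 0.4998 -0.0308  0.005 ] [ 0.4992 -0.0318  0.005 ]
t2 [ 0.4892 -0.067   0.0015] 0.0002 [ 0.4896 -0.0669  0.005 ] [ 0.4889 -0.066   0.005 ]
o1 [ 0.4983 -0.0214  0.0006] 0.0 [ 0.4986 -0.0217  0.005 ] [ 0.498  -0.0206  0.005 ]
o2 [ 0.4823 -0.0768  0.0005] 0.0015 [ 0.4835 -0.0763  0.005 ] [ 0.4816 -0.0756  0.005 ]
grip [ 0.45745761 -0.03853711  0.091     ] fork org [ 0.45755879 -0.03844154  0.005     ] len 0.0795645156095829 yaw -15.622291711133672 -16.36893689194909 -15.635713457366563
grip [ 0.45684193 -0.03826863  0.091     ] fork org [ 0.45706928 -0.0384723   0.005     ] len 0.07944052080312095 yaw -15.762121034334163 -16.178412663210892 -15.409976116204476
```

Request:
play_rows:
  offset:
    - [-0.2,0,3]
    - [0,0,3.5]
    - [0,0,3.5]
    - [0,0,2.5]
    - [0,0,1.5]
    - [0,0,0.5]
    - [0,0,0]
    - [0,0,0]
  angular:
    - [0,0,1.6]
    - [0,0,0]
    - [0,0,0]
    - [0,0,0]
    - [0,0,0]
    - [0,0,0]
    - [0,0,0]
    - [0,0,0]
  hand: [1,1,1,1,1,1,1,1]

```text
time_s: 4.03
ee_pos: [0.457, -0.0381, 0.047]
tcp_rot: [179.9, -0.0, 74.3]
force: [-0.4, 0.3, 0.3]
grip_width: 0.0853
```

Run:
```python
from h import *
for n in ["scene","wrist"]: grab(n,n+"3")
s=r.state();print(s["ee_pos"],s["tcp_rot"],s["force"],s["moment"])
p=load("scene3")[0]
cv2.imwrite("pics/z5.png",cv2.resize(p[180:330,230:430,::-1],None,fx=4,fy=4,interpolation=cv2.INTER_CUBIC))
```

```text
[ 0.45692955 -0.03797331  0.04684968] [ 1.79948142e+02 -6.73061183e-03  7.43463784e+01] [ 0.37050437 -1.01205791 -0.59281755] [-0.02453395  0.0046591  -0.03849142]
```

View pics/z5.png

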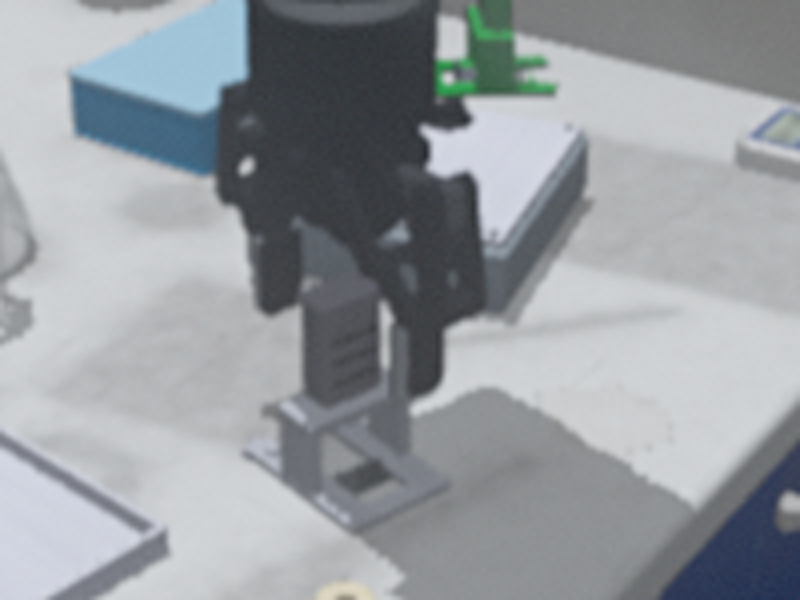

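View pics/wrist3.png

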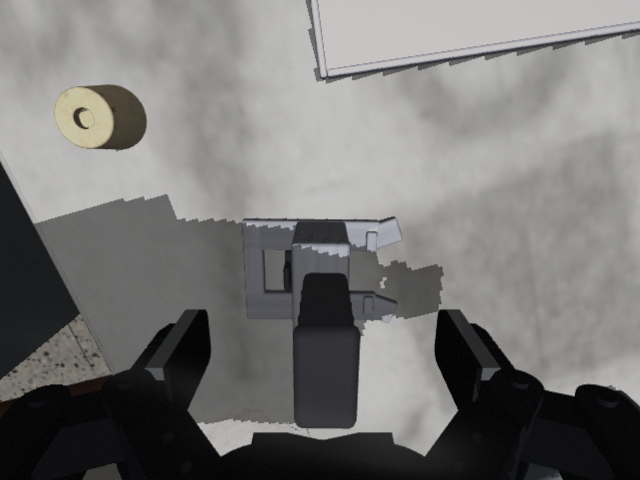

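Request:
play_rows:
  offset:
    - [0,0,0]
    - [0,0,0]
    - [0,0,0]
    - [0,0,0]
    - [0,0,0]
    - [0,0,0]
    - [0,0,0]
    - [0,0,0]
  angular:
    - [0,0,0]
    - [0,0,0]
    - [0,0,0]
    - [0,0,0]
    - [0,0,0]
    - [0,0,0]
    - [0,0,0]
    - [0,0,0]
  hand: [0.3,0,-0.3,-0.6,-1,-1,-1,-1]
  force: 80

```text
time_s: 5.12
ee_pos: [0.4566, -0.038, 0.0465]
tcp_rot: [180.0, 0.0, 74.3]
force: [-1.0, 0.4, 5.1]
grip_width: 0.0172
```

Run:
```python
from h import *
for n in ["scene","wrist"]: grab(n,n+"4")
s=r.state();print(s["ee_pos"],s["tcp_rot"],s["force"],s["moment"],s["grip_width"])
p=load("scene4")[0]
cv2.imwrite("pics/z6.png",cv2.resize(p[180:330,230:430,::-1],None,fx=4,fy=4,interpolation=cv2.INTER_CUBIC))
```

```text
[ 0.45667307 -0.03802685  0.0464914 ] [1.79986570e+02 3.25572614e-04 7.43356763e+01] [-0.53402648  0.76005409  5.9663738 ] [0.01285872 0.1165519  0.0009669 ] 0.01707777714072291
```

View pics/z6.png

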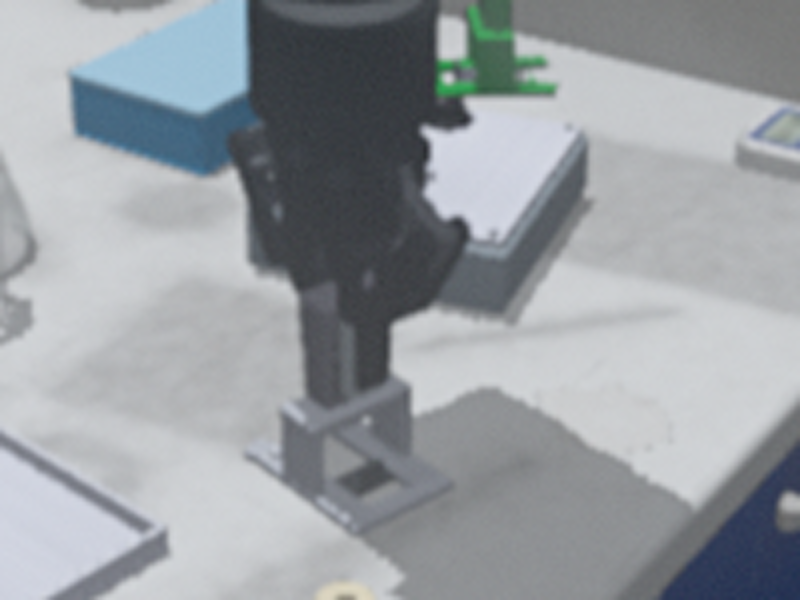

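View pics/wrist4.png

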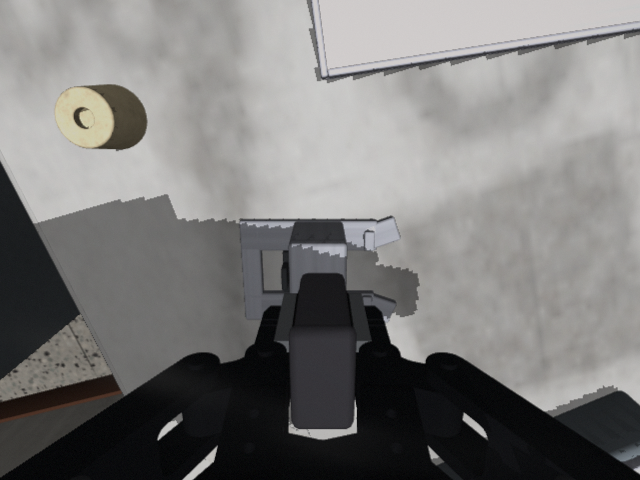

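Request:
play_rows:
  offset:
    - [0,0,-0.1]
    - [0,0,-0.4]
    - [0,0,-1]
    - [0,0,-2]
    - [0,0,-2]
    - [0,0,-1.5]
    - [0,0,-0.5]
  angular:
    - [0,0,0]
    - [0,0,0]
    - [0,0,0]
    - [0,0,0]
    - [0,0,0]
    - [0,0,0]
    - [0,0,0]
  hand: [-1,-1,-1,-1,-1,-1,-1]

```text
time_s: 6.1
ee_pos: [0.4569, -0.0379, 0.1224]
tcp_rot: [179.9, -0.0, 74.3]
force: [-0.4, 0.3, -2.6]
grip_width: 0.017
```

Request:
play_rows:
  offset:
    - [-1,0.6,0]
    - [-2,1,0]
    - [-2.5,1.2,0]
    - [-3,1.3,0]
    - [-2.8,1.2,0]
    - [-2,0.8,0]
    - [-1,0.3,0]
    - [0,0,0]
    - [0,0,0]
  angular:
    - [0,0,0]
    - [0,0,0]
    - [0,0,0]
    - [0,0,0]
    - [0,0,0]
    - [0,0,0]
    - [0,0,0]
    - [0,0,0]
    - [0,0,0]
  hand: [-1,-1,-1,-1,-1,-1,-1,-1,-1]

```text
time_s: 7.22
ee_pos: [0.4796, -0.1921, 0.1212]
tcp_rot: [-180.0, -0.0, 74.4]
force: [0.1, 0.0, -1.3]
grip_width: 0.0171
```

Run:
```python
from h import *
for n in ["scene","wrist"]: grab(n,n+"5")
s=r.state();print(s["ee_pos"],s["tcp_rot"],s["force"],s["moment"],s["grip_width"])
p=load("scene5")[0]
cv2.imwrite("pics/z7.png",cv2.resize(p[130:280,250:450,::-1],None,fx=4,fy=4,interpolation=cv2.INTER_CUBIC))
```

```text
[ 0.47971533 -0.19217573  0.1213221 ] [-1.79990180e+02 -1.28214999e-02  7.43993071e+01] [-0.31131892  0.59062115 -1.44800878] [ 0.00844912 -0.00636315  0.02269839] 0.016984112710358056
```

View pics/z7.png

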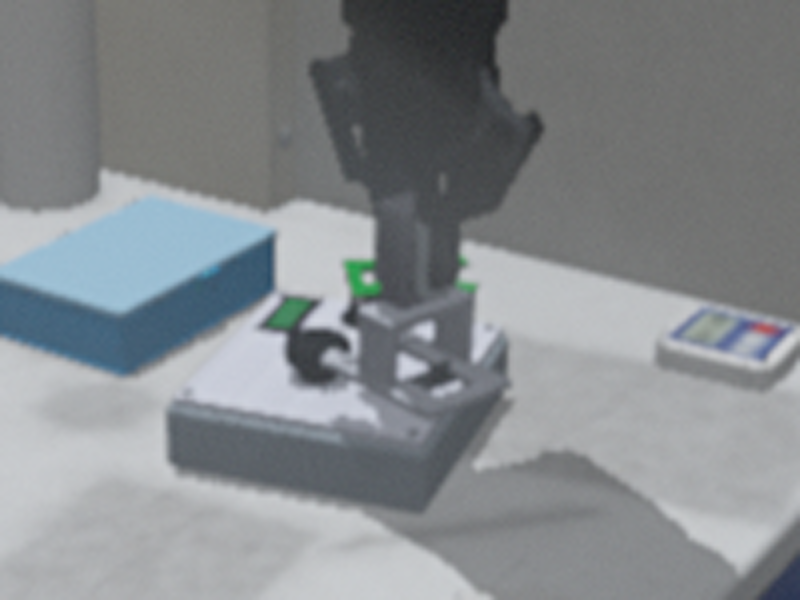

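View pics/wrist5.png

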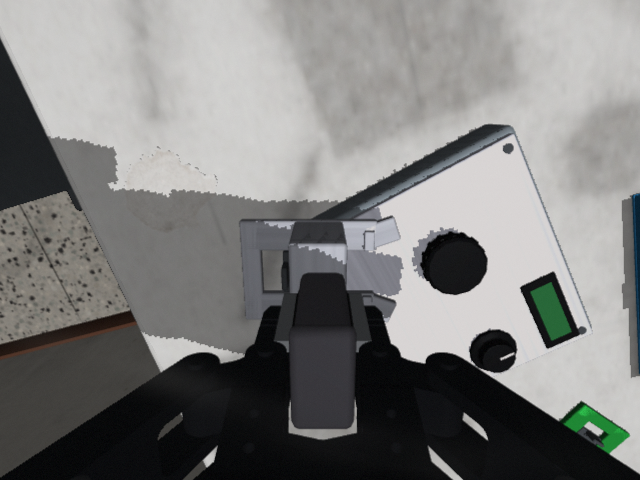

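Run:
```python
from h import *
def blob(n,box,th=60):
    p,d,C=load(n); u0,v0,u1,v1=box; g=p[v0:v1,u0:u1].max(2); m=(g<th).astype(np.uint8)
    k,l,s,c=cv2.connectedComponentsWithStats(m); i=1+np.argmax(s[1:,4]); 
    cn=max(cv2.findContours((l==i).astype(np.uint8),0,1)[0],key=cv2.contourArea); h=cv2.convexHull(cn); M=cv2.moments(h)
    e=cv2.fitEllipse(cn); return (u0+M['m10']/M['m00'],v0+M['m01']/M['m00']),s[i],C,e
B={}
for n,b,th in [("wrist1",(335,215,385,275),60),("wrist5",(410,222,500,300),50),("scene0",(318,208,341,229),70),("scene2",(318,208,341,229),70)]:
    c,s,C,e=blob(n,b,th); B[n]=(c,C); print(n,np.round(c,1),s,[np.round(q,1) for q in e],onz(C,*c,.0608).round(4))
print(tri(B["wrist5"][1],B["wrist5"][0],B["wrist1"][1],B["wrist1"][0]),tri(B["wrist5"][1],B["wrist5"][0],B["scene0"][1],B["scene0"][0]))
p,d,C=load("wrist5"); P=pts(C,d); 
for u,v in [(455,262),(455,255),(445,310),(480,210),(400,300),(520,260),(430,200)]: print((u,v),P[v,u].round(4))
pw,dw,Cw=load("wrist1"); Pw=pts(Cw,dw); print(np.median(Pw[255:265,335:345,2]),np.median(Pw[290:300,345:355,2]), np.median(Pw[242:250,362:370,2]))
cv2.imwrite("pics/z8.png",cv2.resize(p[200:330,230:500,::-1],None,fx=2.9,fy=4,interpolation=cv2.INTER_CUBIC))
```

```text
wrist1 [365.4 246. ] [ 17  17  28  29 607] [array([30.4, 31. ]), array([26.8, 27. ]), np.float64(107.5)] [ 0.5478 -0.2142  0.0608]
wrist5 [453.3 262.8] [  11   10   66   63 3121] [array([43.5, 41. ]), array([60.4, 64. ]), np.float64(94.5)] [ 0.5481 -0.2145  0.0608]
scene0 [329.6 218.8] [ 5  6 14 11 49] [array([11.3,  8.9]), array([11.8, 12.6]), np.float64(53.2)] [ 0.5425 -0.2059  0.0608]
scene2 [335.  218.8] [16  9  3  4  7] [array([17. , 10.7]), array([1.4, 3.7]), np.float64(30.8)] [ 0.5335 -0.2121  0.0608]
(array([ 0.54776821, -0.2136595 ,  0.06240423]), np.float64(5.9718604455633915e-05)) (array([ 0.54992549, -0.21736633,  0.05428259]), np.float64(0.0005587733720951385))
(455, 262) [ 0.5471 -0.2103  0.0692]
(455, 255) [ 0.5482 -0.2072  0.0673]
(445, 310) [ 0.5414 -0.2518  0.0453]
(480, 210) [ 0.5723 -0.1938  0.045 ]
(400, 300) [ 0.5158 -0.2376  0.045 ]
(520, 260) [ 0.5909 -0.2311  0.0448]
(430, 200) [ 0.5456 -0.1801  0.0455]
0.04466145428047394 0.044715734595609874 0.06687926690993898
```

View pics/z8.png

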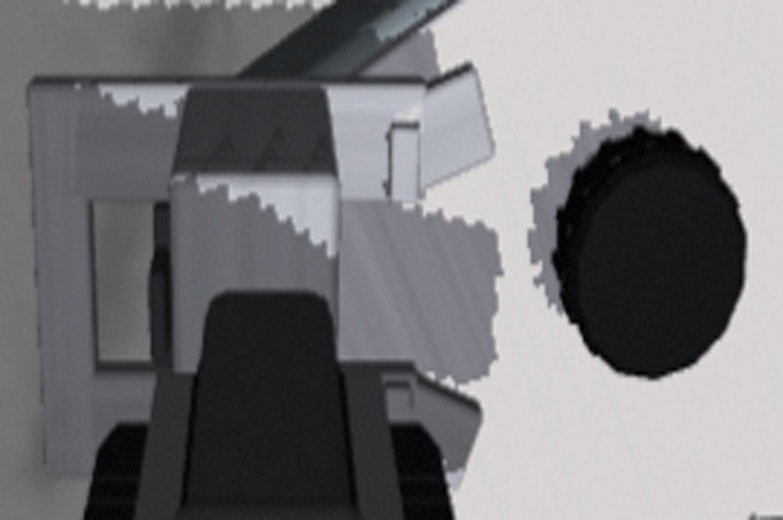

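Run:
```python
from h import *
p,d,C=load("wrist5")
f=lambda x,y:(230+x/2.9-.4,200+y/4-.4)
print("cap top",onz(C,*f(661,264),.067))
# disc edges
yaw=np.radians(74.37-90); ux=np.array([np.cos(yaw),np.sin(yaw)]); uy=np.array([-ux[1],ux[0]])
tcp=r.state()["ee_pos"][:2]; zb=r.state()["ee_pos"][2]-.0465
print("underside",zb)
for n,q,z in [("t1",(493,150),zb+.005),("t2",(480,405),zb+.005),("o1",(473,68),zb+.005),("o2",(455,485),zb+.005),("b1",(32,78),zb+.005),("b2",(47,474),zb+.005),("captop",(661,264),.067),("slot1",(427,195),zb+.005),("slot2",(415,365),zb+.005)]:
    X=onz(C,*f(*q),z); v=X[:2]-tcp; print(n,X.round(4),"local",(v@ux*1000).round(1),(v@uy*1000).round(1))
for X in [(0.5481,-.2145),(.5478,-.2142)]:
    v=np.array(X)-tcp; print((v@ux*1000).round(1),(v@uy*1000).round(1))
```

```text
cap top [ 0.54857454 -0.21372756  0.067     ]
underside 0.07482209786212442
t1 [ 0.5203 -0.1847  0.0798] local 37.1 18.1
t2 [ 0.5107 -0.2183  0.0798] local 36.8 -16.8
o1 [ 0.5193 -0.1736  0.0798] local 33.1 28.6
o2 [ 0.5037 -0.2286  0.0798] local 32.9 -28.6
b1 [ 0.4476 -0.1548  0.0798] local -41.0 27.3
b2 [ 0.4322 -0.2069  0.0798] local -41.8 -27.0
captop [ 0.5486 -0.2137  0.067 ] local 72.1 -2.2
slot1 [ 0.5081 -0.1874  0.0798] local 26.1 12.2
slot2 [ 0.5007 -0.2096  0.0798] local 24.9 -11.1
71.9 -3.1
71.5 -2.9
```

Request:
play_rows:
  offset:
    - [-0.15,0,0.5]
    - [-0.14,0,1]
    - [0,0,0.8]
    - [0,0,0.4]
    - [0,0,0.15]
    - [0,0,0]
    - [0,0,0]
  angular:
    - [0,0,0]
    - [0,0,0]
    - [0,0,0]
    - [0,0,0]
    - [0,0,0]
    - [0,0,0]
    - [0,0,0]
  hand: [-1,-1,-1,-1,-1,-1,-1]

```text
time_s: 8.2
ee_pos: [0.4789, -0.1958, 0.093]
tcp_rot: [180.0, 0.0, 74.3]
force: [0.1, -0.2, -1.3]
grip_width: 0.0169
```

Run:
```python
from h import *
for n in ["scene","wrist"]: grab(n,n+"6")
s=r.state();print(s["ee_pos"],s["tcp_rot"],s["force"],s["moment"],s["grip_width"])
p=load("wrist6")[0]
cv2.imwrite("pics/z9.png",cv2.resize(p[200:350,230:530,::-1],None,fx=2.6,fy=4,interpolation=cv2.INTER_CUBIC))
p=load("scene6")[0]
cv2.imwrite("pics/z10.png",cv2.resize(p[180:260,280:400,::-1],None,fx=6,fy=6,interpolation=cv2.INTER_CUBIC))
```

```text
[ 0.47891569 -0.19575584  0.0929883 ] [1.79985261e+02 5.03863250e-03 7.43410641e+01] [-0.17215227  0.33201697 -2.26993237] [ 0.00441087  0.04162362 -0.03035173] 0.017057135393595265
```

View pics/z9.png

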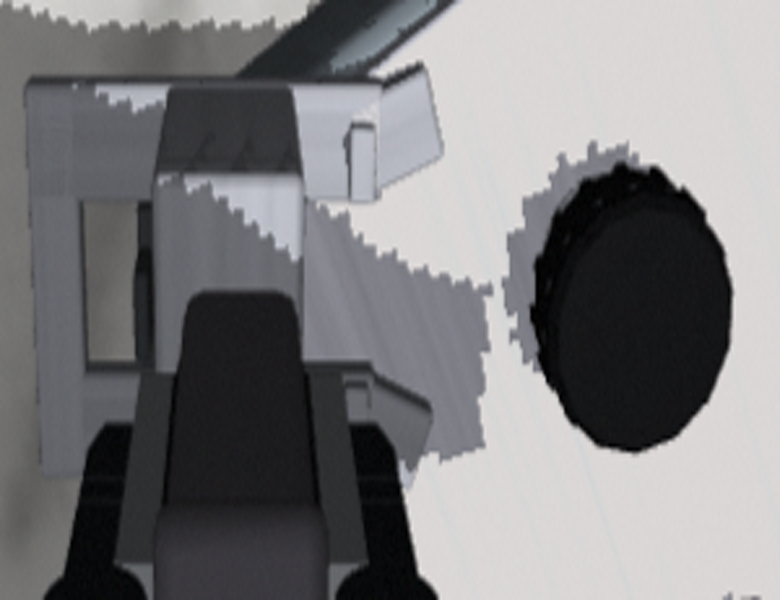

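View pics/z10.png

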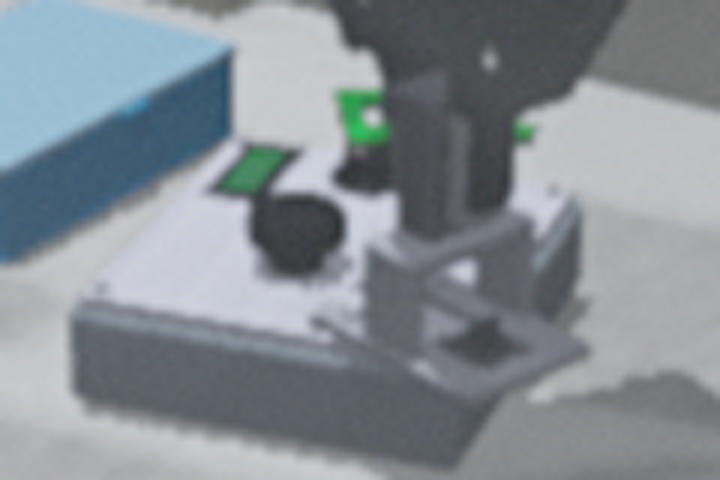

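Run:
```python
from h import *
p,d,C=load("wrist6")
f=lambda x,y:(230+x/2.6-.4,200+y/4-.4)
s=r.state(); yaw=np.radians(74.34-90); ux=np.array([np.cos(yaw),np.sin(yaw)]); uy=np.array([-ux[1],ux[0]]); tcp=s["ee_pos"][:2]; zb=s["ee_pos"][2]-.0465
g=p[235:318,425:520].max(2); m=(g<50).astype(np.uint8); k,l,st,c=cv2.connectedComponentsWithStats(m); i=1+np.argmax(st[1:,4])
M=cv2.moments(cv2.convexHull(max(cv2.findContours((l==i).astype(np.uint8),0,1)[0],key=cv2.contourArea)))
c=(425+M['m10']/M['m00'],235+M['m01']/M['m00']); print(c,st[i])
def L(n,X): v=X[:2]-tcp; print(n,X.round(4),(v@ux*1000).round(2),(v@uy*1000).round(2))
L("capmid",onz(C,*c,.0608)); L("captop",onz(C,*f(640,325),.067))
for n,q in [("t1",(443,150)),("t2",(430,408)),("o1",(423,65)),("o2",(408,487)),("b1",(28,77)),("b2",(42,475)),("s1",(380,198)),("s2",(372,363))]: L(n,onz(C,*f(*q),zb+.005))
P=pts(C,d); print("panel",np.median(P[230:236,440:460,2]),"fork",P[212:214,330:345,2].mean(), "captop", np.median(P[270:290,470:485,2]))
```

```text
(472.1475168851808, 276.50977353992846) [   9    6   77   72 4166]
capmid [ 0.5482 -0.2144  0.0608] 71.7 0.78
captop [ 0.5477 -0.2137  0.067 ] 71.07 1.25
t1 [ 0.5197 -0.1886  0.0515] 37.37 17.95
t2 [ 0.5097 -0.2225  0.0515] 36.87 -17.46
o1 [ 0.5184 -0.1769  0.0515] 32.98 28.81
o2 [ 0.5029 -0.2327  0.0515] 33.02 -29.1
b1 [ 0.4468 -0.1583  0.0515] -41.08 27.38
b2 [ 0.4313 -0.2107  0.0515] -41.78 -27.22
s1 [ 0.5067 -0.1914  0.0515] 25.62 11.66
s2 [ 0.5    -0.2131  0.0515] 24.95 -10.99
panel 0.044925211980218774 fork 0.015844142530082806 captop 0.0668349582579061
```

Request:
play_rows:
  offset:
    - [0.08,0,0.05]
    - [0,0,0]
    - [0,0,0]
    - [0,0,0]
  angular:
    - [0,0,0]
    - [0,0,0]
    - [0,0,0]
    - [0,0,0]
  hand: [-1,-1,-1,-1]

```text
time_s: 8.8
ee_pos: [0.479, -0.195, 0.0923]
tcp_rot: [-180.0, 0.0, 74.3]
force: [0.5, 0.5, -1.6]
grip_width: 0.0172
```

Request:
play_rows:
  offset:
    - [0,0.3,0]
    - [0,0.3,0]
    - [0,0.3,0]
    - [0,0.3,0]
    - [0,0.3,0]
    - [0,0.3,0]
    - [0,0.3,0]
    - [0,0.3,0]
    - [0,0,0]
  angular:
    - [0,0,0]
    - [0,0,0]
    - [0,0,0]
    - [0,0,0]
    - [0,0,0]
    - [0,0,0]
    - [0,0,0]
    - [0,0,0]
    - [0,0,0]
  hand: [-1,-1,-1,-1,-1,-1,-1,-1,-1]

```text
time_s: 9.93
ee_pos: [0.5023, -0.2015, 0.0923]
tcp_rot: [180.0, 0.0, 74.3]
force: [-0.2, -0.2, -1.8]
grip_width: 0.0174
```

Run:
```python
from h import *
for n in ["scene","wrist"]: grab(n,n+"7")
s=r.state();print(s["ee_pos"],s["tcp_rot"],s["force"],s["moment"],s["grip_width"])
p=load("wrist7")[0]
cv2.imwrite("pics/z11.png",cv2.resize(p[200:350,230:530,::-1],None,fx=2.6,fy=4,interpolation=cv2.INTER_CUBIC))
p=load("scene7")[0]
cv2.imwrite("pics/z12.png",cv2.resize(p[180:260,280:400,::-1],None,fx=6,fy=6,interpolation=cv2.INTER_CUBIC))
```

```text
[ 0.50209436 -0.20142988  0.09231127] [-1.79992303e+02  4.23485359e-03  7.43381316e+01] [-0.12885606  0.44826615 -1.05664545] [-0.00369562  0.04402445  0.0309536 ] 0.017163249672605203
```

View pics/z11.png

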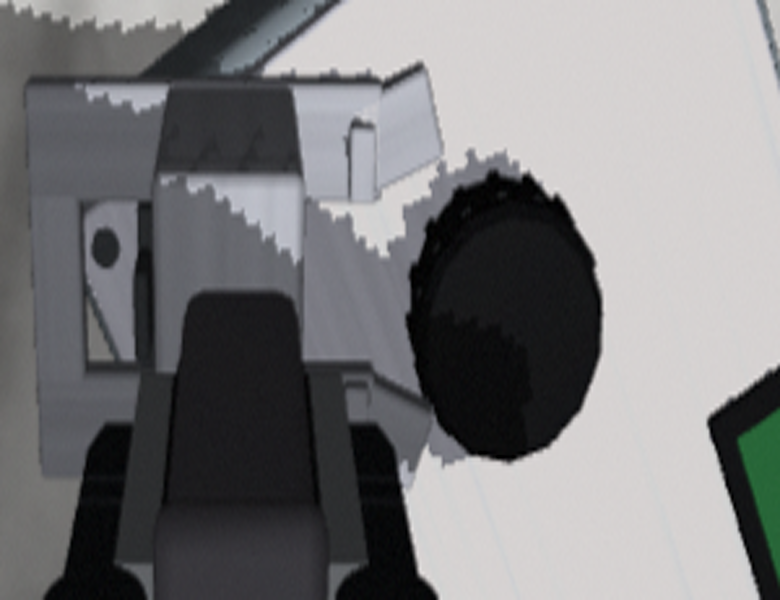

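View pics/z12.png

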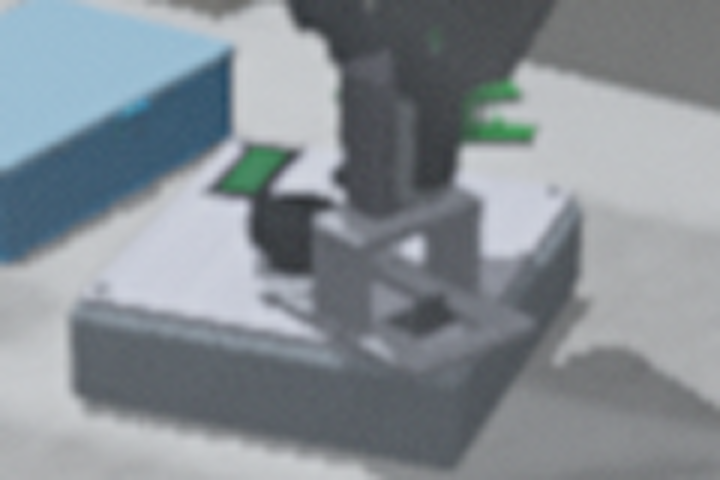

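Request:
play_rows:
  offset:
    - [0,0.2,0]
    - [0,0.2,0]
    - [0,0.2,0]
    - [0,0.2,0]
    - [0,0.2,0]
    - [0,0.2,0]
    - [0,0,0]
  angular:
    - [0,0,0]
    - [0,0,0]
    - [0,0,0]
    - [0,0,0]
    - [0,0,0]
    - [0,0,0]
    - [0,0,0]
  hand: [-1,-1,-1,-1,-1,-1,-1]

```text
time_s: 10.9
ee_pos: [0.5138, -0.2048, 0.0923]
tcp_rot: [180.0, 0.0, 74.3]
force: [-0.4, -0.6, -2.2]
grip_width: 0.017
```

Request:
play_rows:
  offset:
    - [0,0.2,0]
    - [0,0.2,0]
    - [0,0.2,0]
    - [0,0.2,0]
    - [0,0.2,0]
    - [0,0.2,0]
    - [0,0,0]
  angular:
    - [0,0,0]
    - [0,0,0]
    - [0,0,0]
    - [0,0,0]
    - [0,0,0]
    - [0,0,0]
    - [0,0,0]
  hand: [-1,-1,-1,-1,-1,-1,-1]

```text
time_s: 11.78
ee_pos: [0.5253, -0.208, 0.0923]
tcp_rot: [-180.0, 0.0, 74.3]
force: [-0.6, -0.0, -2.9]
grip_width: 0.0172
```

Run:
```python
from h import *
for n in ["scene","wrist"]: grab(n,n+"8")
s=r.state();print(s["ee_pos"],s["tcp_rot"],s["force"],s["moment"],s["grip_width"])
p=load("wrist8")[0]
cv2.imwrite("pics/z13.png",cv2.resize(p[200:350,230:530,::-1],None,fx=2.6,fy=4,interpolation=cv2.INTER_CUBIC))
p=load("scene8")[0]
cv2.imwrite("pics/z14.png",cv2.resize(p[180:260,280:400,::-1],None,fx=6,fy=6,interpolation=cv2.INTER_CUBIC))
```

```text
[ 0.52523243 -0.2079315   0.09231438] [-1.79996783e+02  5.36600978e-03  7.43360674e+01] [-0.22981116  0.06546106 -1.99324041] [-0.02008507  0.01729291  0.01775089] 0.016965293556731733
```

View pics/z13.png

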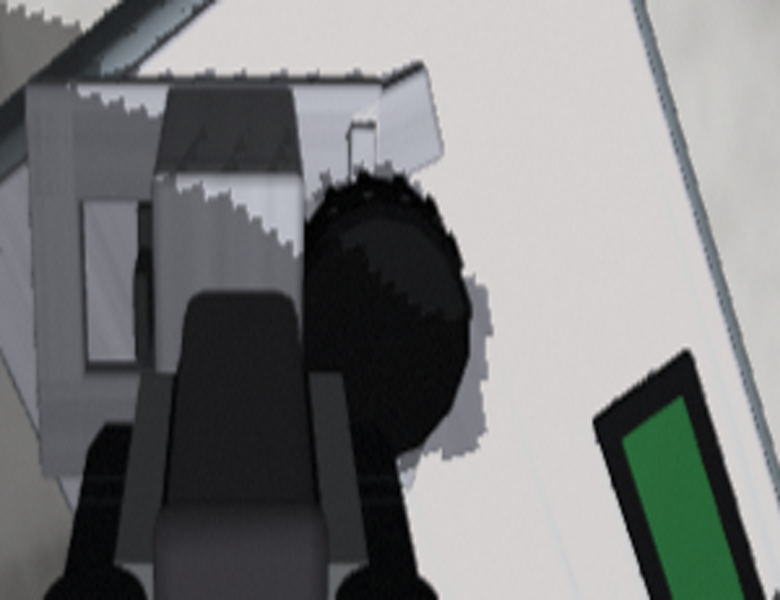

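View pics/z14.png

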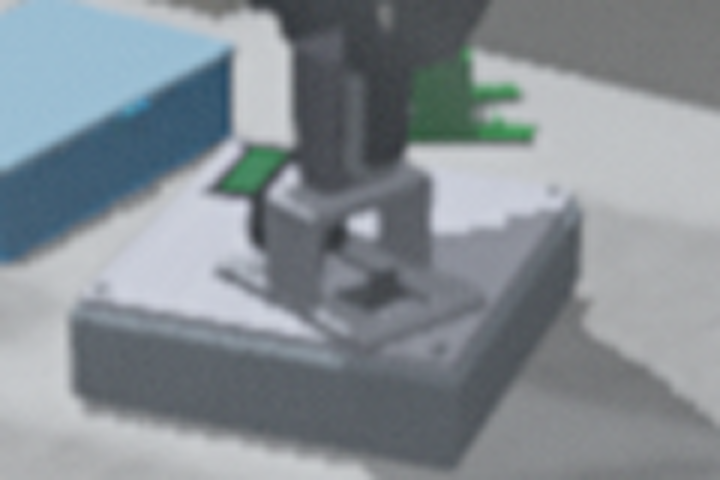

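Request:
play_rows:
  offset:
    - [0,0.15,0]
    - [0,0.15,0]
    - [0,0.15,0]
    - [0,0.15,0]
    - [0,0.15,0]
    - [0,0.15,0]
    - [0,0.15,0]
    - [0,0.15,0]
    - [0,0.1,0]
    - [0,0,0]
  angular:
    - [0,0,0]
    - [0,0,0]
    - [0,0,0]
    - [0,0,0]
    - [0,0,0]
    - [0,0,0]
    - [0,0,0]
    - [0,0,0]
    - [0,0,0]
    - [0,0,0]
  hand: [-1,-1,-1,-1,-1,-1,-1,-1,-1,-1]

```text
time_s: 13.12
ee_pos: [0.5378, -0.2115, 0.0923]
tcp_rot: [-180.0, 0.0, 74.3]
force: [-0.4, -0.2, -1.6]
grip_width: 0.0171
```

Run:
```python
from h import *
for n in ["scene","wrist"]: grab(n,n+"9")
s=r.state();print(s["ee_pos"],s["tcp_rot"],s["force"],s["moment"],s["grip_width"])
p=load("wrist9")[0]
cv2.imwrite("pics/z15.png",cv2.resize(p[200:350,230:530,::-1],None,fx=2.6,fy=4,interpolation=cv2.INTER_CUBIC))
p=load("scene9")[0]
cv2.imwrite("pics/z16.png",cv2.resize(p[180:260,280:400,::-1],None,fx=6,fy=6,interpolation=cv2.INTER_CUBIC))
```

```text
[ 0.53772841 -0.2114621   0.09231213] [-1.79993966e+02  6.83432728e-03  7.43351612e+01] [-0.35072532  0.43718168 -1.77589641] [ 0.03719572 -0.02267057  0.02328009] 0.017217445063945142
```

View pics/z15.png

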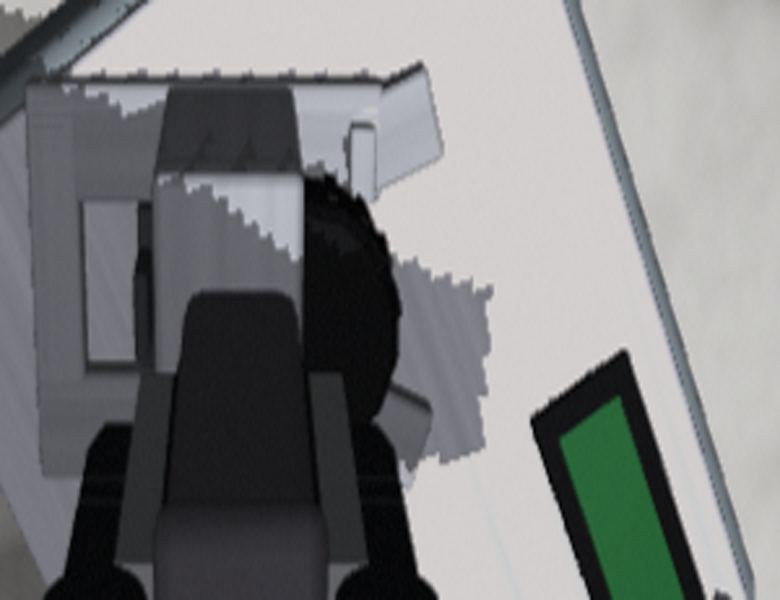

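View pics/z16.png

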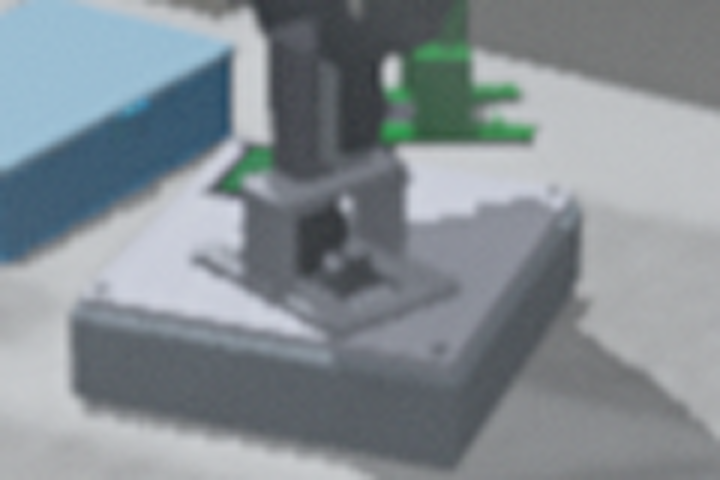

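Request:
play_rows:
  offset:
    - [0,0.1,0]
    - [0,0.1,0]
    - [0,0.1,0]
    - [0,0,0]
  angular:
    - [0,0,0]
    - [0,0,0]
    - [0,0,0]
    - [0,0,0]
  hand: [-1,-1,-1,-1]

```text
time_s: 13.72
ee_pos: [0.5407, -0.2123, 0.0923]
tcp_rot: [180.0, 0.0, 74.3]
force: [0.1, 0.0, -2.4]
grip_width: 0.017
```

Request:
play_rows:
  offset:
    - [0,0.06,0]
    - [0,0,0]
  angular:
    - [0,0,0]
    - [0,0,0]
  hand: [-1,-1]

```text
time_s: 13.98
ee_pos: [0.5413, -0.2125, 0.0923]
tcp_rot: [180.0, 0.0, 74.3]
force: [0.2, 0.2, -1.2]
grip_width: 0.0172
```

Request:
play_rows:
  offset:
    - [0,0.06,0]
    - [0,0,0]
  angular:
    - [0,0,0]
    - [0,0,0]
  hand: [-1,-1]

```text
time_s: 14.22
ee_pos: [0.5419, -0.2126, 0.0923]
tcp_rot: [-180.0, 0.0, 74.3]
force: [-0.5, -0.0, -1.2]
grip_width: 0.0172
```

Request:
play_rows:
  offset:
    - [0,0.06,0]
    - [0,0,0]
  angular:
    - [0,0,0]
    - [0,0,0]
  hand: [-1,-1]

```text
time_s: 14.48
ee_pos: [0.5425, -0.2128, 0.0923]
tcp_rot: [180.0, 0.0, 74.3]
force: [-0.5, -0.3, -1.1]
grip_width: 0.0175
```

Run:
```python
from h import *
grab("scene","scene10")
s=r.state();print(s["ee_pos"],s["force"],s["moment"])
p=load("scene10")[0]
cv2.imwrite("pics/z17.png",cv2.resize(p[195:245,305:365,::-1],None,fx=12,fy=12,interpolation=cv2.INTER_CUBIC))
```

```text
[ 0.54242644 -0.21276452  0.0923236 ] [ 0.24517922 -0.50389671 -1.12978297] [0.00991691 0.05860892 0.04530203]
```

View pics/z17.png

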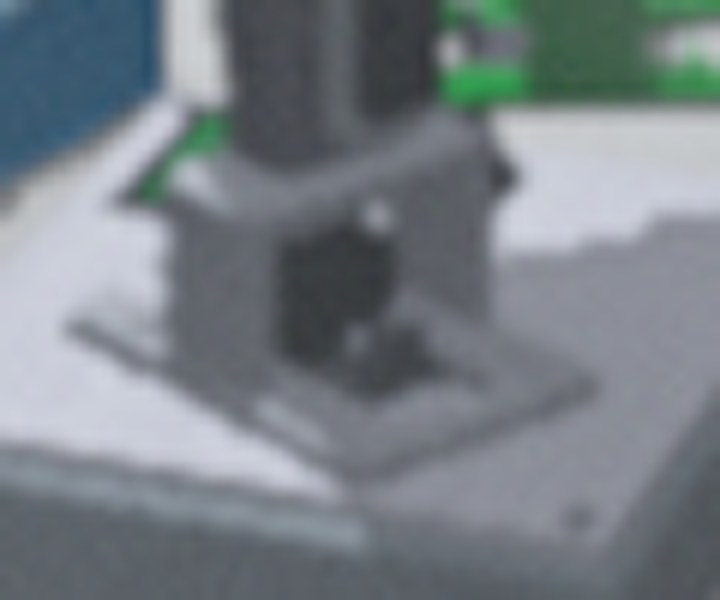

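Request:
play_rows:
  offset:
    - [0,0.06,0]
    - [0,0,0]
  angular:
    - [0,0,0]
    - [0,0,0]
  hand: [-1,-1]

```text
time_s: 14.78
ee_pos: [0.543, -0.2129, 0.0924]
tcp_rot: [180.0, 0.0, 74.3]
force: [0.8, 0.5, -2.2]
grip_width: 0.0168
```

Request:
play_rows:
  offset:
    - [0,0.06,0]
    - [0,0,0]
  angular:
    - [0,0,0]
    - [0,0,0]
  hand: [-1,-1]

```text
time_s: 15.02
ee_pos: [0.5436, -0.2131, 0.0923]
tcp_rot: [180.0, 0.0, 74.3]
force: [0.2, -0.2, -2.1]
grip_width: 0.0173
```

Request:
play_rows:
  offset:
    - [0,0.06,0]
    - [0,0,0]
  angular:
    - [0,0,0]
    - [0,0,0]
  hand: [-1,-1]

```text
time_s: 15.28
ee_pos: [0.5442, -0.2133, 0.0923]
tcp_rot: [180.0, 0.0, 74.3]
force: [-0.4, 0.2, -1.4]
grip_width: 0.0172
```

Request:
play_rows:
  offset:
    - [0,0.06,0]
    - [0,0,0]
  angular:
    - [0,0,0]
    - [0,0,0]
  hand: [-1,-1]

```text
time_s: 15.52
ee_pos: [0.5448, -0.2134, 0.0923]
tcp_rot: [180.0, 0.0, 74.3]
force: [0.7, -0.0, -1.2]
grip_width: 0.0173
```

Request:
play_rows:
  offset:
    - [0,0.06,0]
    - [0,0,0]
  angular:
    - [0,0,0]
    - [0,0,0]
  hand: [-1,-1]

```text
time_s: 15.78
ee_pos: [0.5453, -0.2136, 0.0923]
tcp_rot: [-180.0, 0.0, 74.3]
force: [0.5, -0.2, -2.0]
grip_width: 0.017
```

Request:
play_rows:
  offset:
    - [0,0.06,0]
    - [0,0,0]
  angular:
    - [0,0,0]
    - [0,0,0]
  hand: [-1,-1]

```text
time_s: 16.02
ee_pos: [0.5459, -0.2137, 0.0923]
tcp_rot: [-180.0, 0.0, 74.3]
force: [-0.2, -0.5, -1.6]
grip_width: 0.017
```

Run:
```python
from h import *
grab("scene","scene11")
s=r.state();print(s["ee_pos"],s["force"],s["moment"])
p=load("scene11")[0]
cv2.imwrite("pics/z18.png",cv2.resize(p[195:245,305:365,::-1],None,fx=12,fy=12,interpolation=cv2.INTER_CUBIC))
```

```text
[ 0.54588108 -0.21375256  0.0923328 ] [-0.77280993  0.14438132 -1.82356163] [ 0.01165801  0.04926206 -0.02491764]
```

View pics/z18.png

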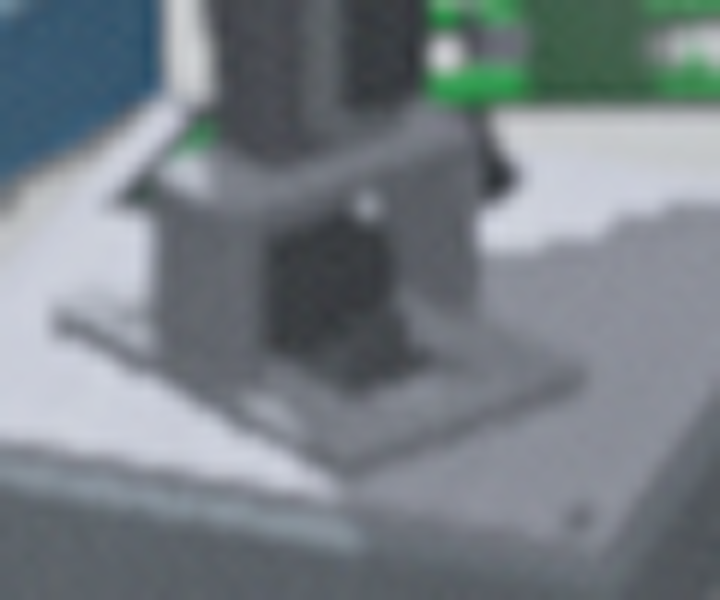

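Request:
play_rows:
  offset:
    - [0,0.05,0]
    - [0,0,0]
  angular:
    - [0,0,0]
    - [0,0,0]
  hand: [-1,-1]

```text
time_s: 16.32
ee_pos: [0.5463, -0.2139, 0.0923]
tcp_rot: [-180.0, 0.0, 74.3]
force: [-0.4, -0.5, -2.7]
grip_width: 0.0173
```

Request:
play_rows:
  offset:
    - [0,0.05,0]
    - [0,0,0]
  angular:
    - [0,0,0]
    - [0,0,0]
  hand: [-1,-1]

```text
time_s: 16.58
ee_pos: [0.5466, -0.214, 0.0922]
tcp_rot: [-180.0, 0.0, 74.3]
force: [-1.6, 1.7, -0.7]
grip_width: 0.0171
```

Request:
play_rows:
  offset:
    - [0,0,0]
  angular:
    - [0,0,0]
  hand: [-1]

```text
time_s: 16.7
ee_pos: [0.5467, -0.2139, 0.0923]
tcp_rot: [-180.0, 0.0, 74.3]
force: [-2.7, 0.3, -1.2]
grip_width: 0.017
```

Request:
play_rows:
  offset:
    - [0,0,0]
  angular:
    - [0,0,0]
  hand: [-1]

```text
time_s: 16.82
ee_pos: [0.5467, -0.214, 0.0923]
tcp_rot: [-180.0, 0.0, 74.3]
force: [-2.5, -0.2, -2.1]
grip_width: 0.0172
```

Request:
play_rows:
  offset:
    - [0,0.025,0]
    - [0,0,0]
    - [0,0,0]
  angular:
    - [0,0,0]
    - [0,0,0]
    - [0,0,0]
  hand: [-1,-1,-1]

```text
time_s: 17.2
ee_pos: [0.547, -0.214, 0.0923]
tcp_rot: [-180.0, 0.0, 74.3]
force: [-4.6, 0.5, -2.1]
grip_width: 0.0171
```

Request:
play_rows:
  offset:
    - [0,0,0]
  angular:
    - [0,0,0]
  hand: [-1]

```text
time_s: 17.32
ee_pos: [0.547, -0.214, 0.0923]
tcp_rot: [-180.0, 0.0, 74.3]
force: [-2.7, 1.6, -2.4]
grip_width: 0.0172
```

Run:
```python
from h import *
grab("scene","scene12");grab("wrist","wrist12")
s=r.state();print(s["ee_pos"],s["force"],s["moment"])
p=load("scene12")[0]
cv2.imwrite("pics/z19.png",cv2.resize(p[195:245,305:365,::-1],None,fx=12,fy=12,interpolation=cv2.INTER_CUBIC))
p=load("wrist12")[0]
cv2.imwrite("pics/z20.png",cv2.resize(p[200:350,230:530,::-1],None,fx=2.6,fy=4,interpolation=cv2.INTER_CUBIC))
```

```text
[ 0.54699688 -0.21404993  0.0923048 ] [-3.59656892  0.67993082 -1.92667717] [0.27404208 1.00187004 0.01227907]
```

View pics/z19.png

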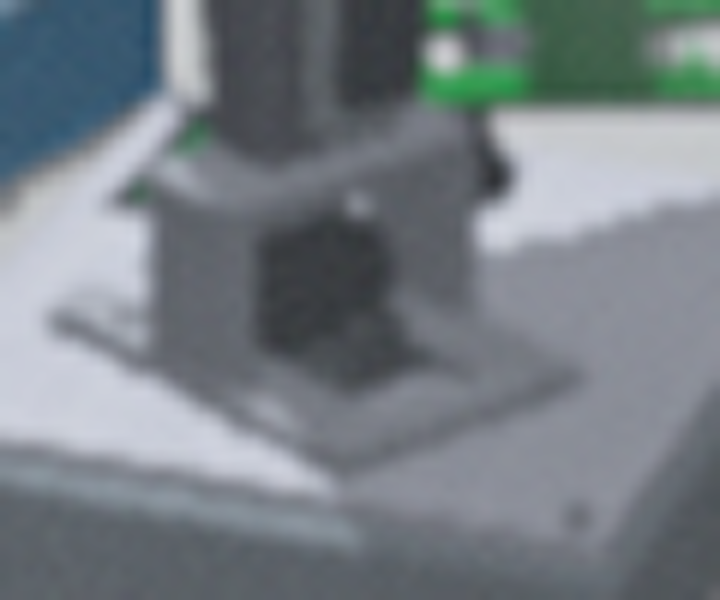

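View pics/z20.png

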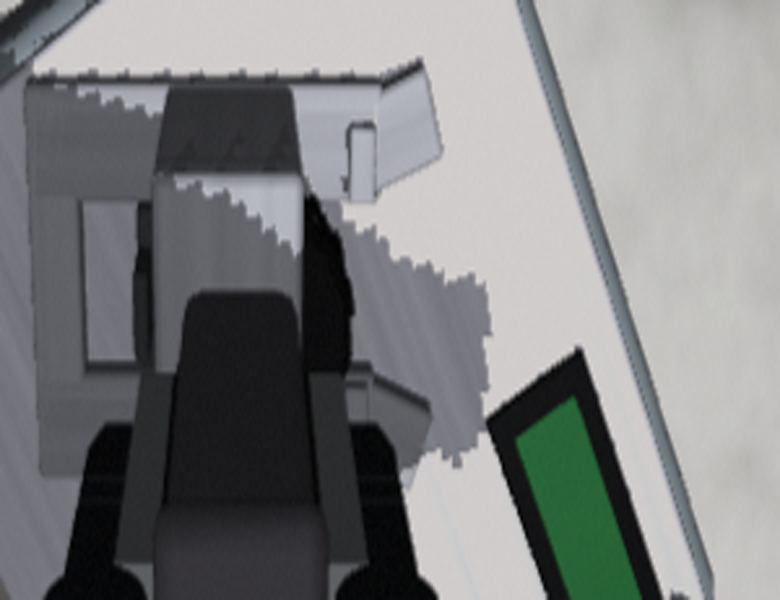

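Request:
play_rows:
  offset:
    - [0,0,-0.05]
    - [0,0,-0.05]
    - [0,0,-0.05]
    - [0,0,-0.05]
    - [0,0,-0.05]
    - [0,0,0]
  angular:
    - [0,0,0]
    - [0,0,0]
    - [0,0,0]
    - [0,0,0]
    - [0,0,0]
    - [0,0,0]
  hand: [-1,-1,-1,-1,-1,-1]

```text
time_s: 18.18
ee_pos: [0.5471, -0.214, 0.0949]
tcp_rot: [-180.0, 0.0, 74.3]
force: [-3.9, 0.9, -3.6]
grip_width: 0.017
```

Request:
play_rows:
  offset:
    - [0,0,-0.05]
    - [0,0,-0.05]
    - [0,0,-0.05]
    - [0,0,-0.05]
    - [0,0,0]
  angular:
    - [0,0,0]
    - [0,0,0]
    - [0,0,0]
    - [0,0,0]
    - [0,0,0]
  hand: [-1,-1,-1,-1,-1]

```text
time_s: 18.8
ee_pos: [0.5471, -0.2141, 0.0968]
tcp_rot: [-180.0, 0.0, 74.3]
force: [-4.3, 1.3, -4.7]
grip_width: 0.0172
```

Request:
play_rows:
  offset:
    - [0,0,-0.05]
    - [0,0,-0.05]
    - [0,0,-0.05]
    - [0,0,-0.05]
    - [0,0,0]
  angular:
    - [0,0,0]
    - [0,0,0]
    - [0,0,0]
    - [0,0,0]
    - [0,0,0]
  hand: [-1,-1,-1,-1,-1]

```text
time_s: 19.42
ee_pos: [0.547, -0.214, 0.0988]
tcp_rot: [-180.0, 0.0, 74.3]
force: [-3.8, 0.6, -7.0]
grip_width: 0.0171
```

Request:
play_rows:
  offset:
    - [0,0,-0.05]
    - [0,0,-0.05]
    - [0,0,-0.05]
    - [0,0,-0.05]
    - [0,0,0]
  angular:
    - [0,0,0]
    - [0,0,0]
    - [0,0,0]
    - [0,0,0]
    - [0,0,0]
  hand: [-1,-1,-1,-1,-1]

```text
time_s: 20.05
ee_pos: [0.5471, -0.214, 0.1008]
tcp_rot: [-180.0, 0.0, 74.3]
force: [-3.0, 1.2, -12.0]
grip_width: 0.0173
```

Request:
play_rows:
  offset:
    - [0,0,-0.05]
    - [0,0,-0.05]
    - [0,0,-0.05]
    - [0,0,-0.05]
    - [0,0,0]
  angular:
    - [0,0,0]
    - [0,0,0]
    - [0,0,0]
    - [0,0,0]
    - [0,0,0]
  hand: [-1,-1,-1,-1,-1]

```text
time_s: 20.68
ee_pos: [0.5471, -0.2141, 0.103]
tcp_rot: [180.0, 0.0, 74.3]
force: [-6.0, 1.2, -5.6]
grip_width: 0.0175
```

Run:
```python
from h import *
grab("scene","scene13")
s=r.state();print(s["ee_pos"],s["force"],s["moment"])
p=load("scene13")[0]
cv2.imwrite("pics/z21.png",cv2.resize(p[185:245,295:375,::-1],None,fx=10,fy=10,interpolation=cv2.INTER_CUBIC))
```

```text
[ 0.54710785 -0.21410547  0.10293232] [-3.74336841  0.82451127 -5.6711121 ] [0.27328739 1.16808597 0.0574595 ]
```

View pics/z21.png

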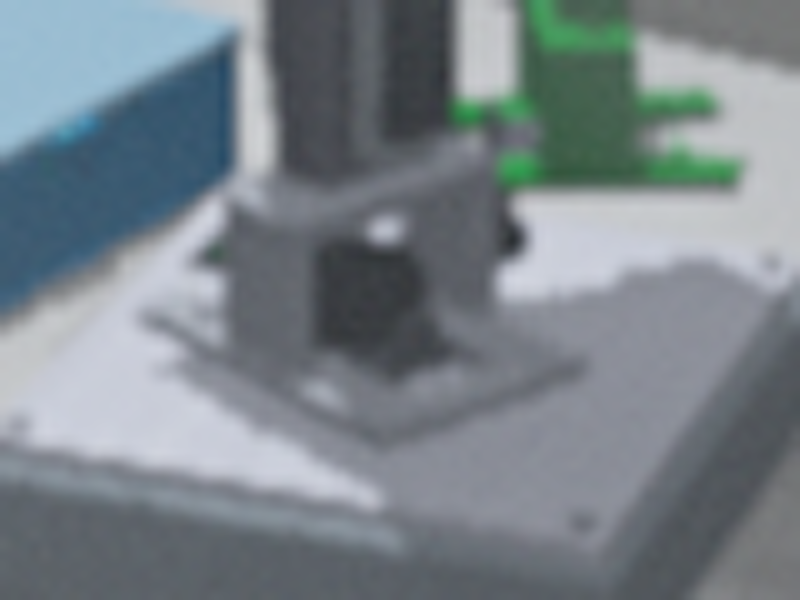

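Request:
play_rows:
  offset:
    - [0,-0.03,0]
    - [0,0,-0.05]
    - [0,0,-0.1]
    - [0,0,-0.1]
    - [0,0,-0.1]
    - [0,0,-0.1]
    - [0,0,0]
  angular:
    - [0,0,0]
    - [0,0,0]
    - [0,0,0]
    - [0,0,0]
    - [0,0,0]
    - [0,0,0]
    - [0,0,0]
  hand: [-1,-1,-1,-1,-1,-1,-1]

```text
time_s: 21.6
ee_pos: [0.5469, -0.214, 0.1075]
tcp_rot: [180.0, 0.0, 74.3]
force: [-3.0, 1.1, -3.8]
grip_width: 0.0168
```

Run:
```python
from h import *
grab("scene","scene14")
s=r.state();print(s["ee_pos"],s["force"],s["moment"])
p=load("scene14")[0]
cv2.imwrite("pics/z22.png",cv2.resize(p[185:245,295:375,::-1],None,fx=10,fy=10,interpolation=cv2.INTER_CUBIC))
```

```text
[ 0.54686695 -0.21401739  0.10742871] [-2.85600211 -0.6796558  -4.06652184] [0.16987504 0.74393891 0.06771233]
```

View pics/z22.png

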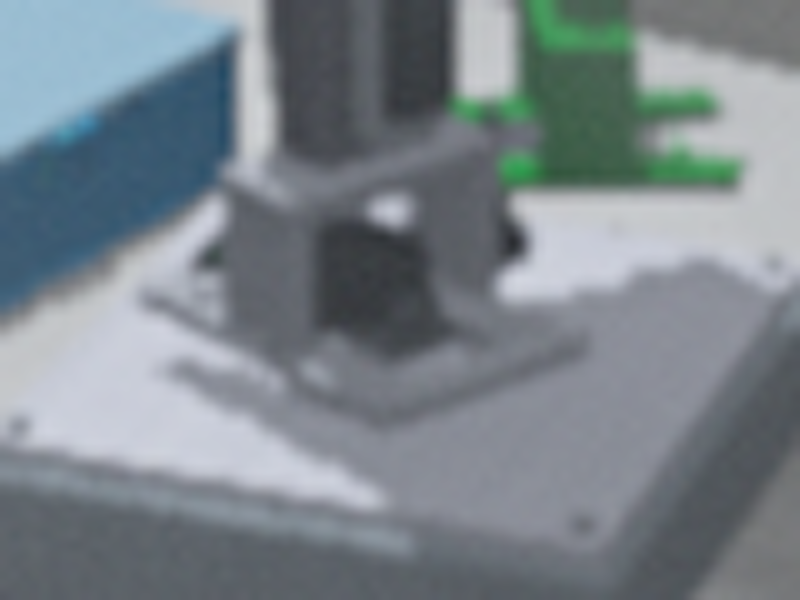

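Request:
play_rows:
  offset:
    - [0,0,-0.15]
    - [0,0,-0.15]
    - [0,0,-0.2]
    - [0,0,-0.2]
    - [0,0,-0.2]
    - [0,0,-0.3]
    - [0,0,-0.4]
    - [0,0,-0.5]
    - [0,0,-0.5]
    - [0,0,-0.4]
  angular:
    - [0,0,0]
    - [0,0,0]
    - [0,0,0]
    - [0,0,0]
    - [0,0,0]
    - [0,0,0]
    - [0,0,0]
    - [0,0,0]
    - [0,0,0]
    - [0,0,0]
  hand: [-1,-1,-1,-1,-1,-1,-1,-1,-1,-1]

```text
time_s: 22.9
ee_pos: [0.5469, -0.214, 0.1378]
tcp_rot: [180.0, 0.0, 74.3]
force: [-0.5, 0.5, -1.2]
grip_width: 0.0166
```

Request:
play_rows:
  offset:
    - [0,0,-0.3]
    - [0,0,-0.2]
    - [0,0,0]
    - [0,0,0]
  angular:
    - [0,0,0]
    - [0,0,0]
    - [0,0,0]
    - [0,0,0]
  hand: [-1,-1,-1,-1]

```text
time_s: 23.4
ee_pos: [0.5467, -0.214, 0.1422]
tcp_rot: [-180.0, 0.0, 74.3]
force: [0.1, -0.5, -2.4]
grip_width: 0.0171
```

Run:
```python
from h import *
grab("scene","scene15");grab("wrist","wrist15")
s=r.state();print(s["ee_pos"],s["force"],s["moment"])
p=load("scene15")[0]
cv2.imwrite("pics/z23.png",cv2.resize(p[165:245,285:385,::-1],None,fx=8,fy=7.5,interpolation=cv2.INTER_CUBIC))
p=load("wrist15")[0]
cv2.imwrite("pics/z24.png",cv2.resize(p[200:350,230:530,::-1],None,fx=2.6,fy=4,interpolation=cv2.INTER_CUBIC))
```

```text
[ 0.54674288 -0.21397697  0.14222274] [-0.26574492 -0.77642744 -2.78043176] [ 0.04580232  0.02023695 -0.02507813]
```

View pics/z23.png

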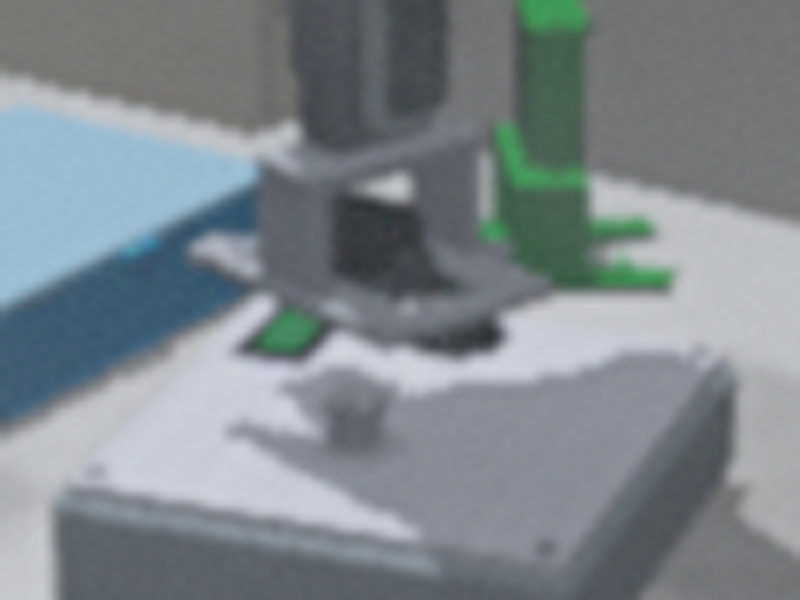

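View pics/z24.png

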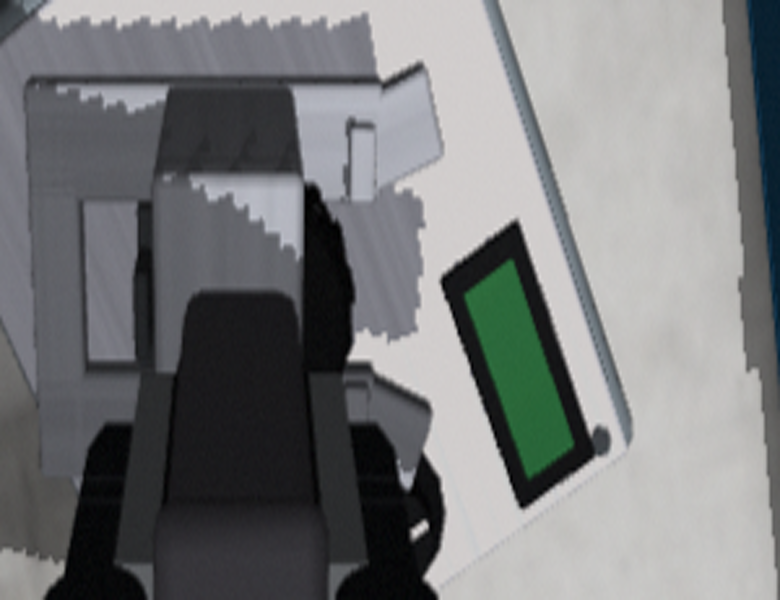

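Request:
play_rows:
  offset:
    - [0.5,-0.11,0]
    - [1,-0.23,0]
    - [1.5,-0.34,0]
    - [2,-0.45,0]
    - [2.4,-0.54,0]
    - [2.4,-0.54,0]
    - [2.4,-0.54,0]
    - [2.4,-0.54,0]
    - [2.4,-0.54,0]
    - [2.4,-0.54,0]
  angular:
    - [0,0,0]
    - [0,0,0]
    - [0,0,0]
    - [0,0,0]
    - [0,0,0]
    - [0,0,0]
    - [0,0,0]
    - [0,0,0]
    - [0,0,0]
    - [0,0,0]
  hand: [-1,-1,-1,-1,-1,-1,-1,-1,-1,-1]

```text
time_s: 24.75
ee_pos: [0.5569, -0.0134, 0.1423]
tcp_rot: [-180.0, -0.0, 74.4]
force: [-0.4, 0.1, -1.6]
grip_width: 0.0173
```

Request:
play_rows:
  offset:
    - [2.4,-0.54,0]
    - [2.4,-0.54,0]
    - [2,-0.45,0]
    - [1.6,-0.36,0]
    - [1.2,-0.27,0]
    - [0.8,-0.18,0]
    - [0.5,-0.1,0]
    - [0.3,-0.07,0]
    - [0,0,0]
  angular:
    - [0,0,0]
    - [0,0,0]
    - [0,0,0]
    - [0,0,0]
    - [0,0,0]
    - [0,0,0]
    - [0,0,0]
    - [0,0,0]
    - [0,0,0]
  hand: [-1,-1,-1,-1,-1,-1,-1,-1,-1]

```text
time_s: 25.88
ee_pos: [0.5632, 0.0991, 0.1423]
tcp_rot: [180.0, 0.0, 74.3]
force: [-0.8, 0.4, -1.9]
grip_width: 0.0168
```

Run:
```python
from h import *
grab("scene","scene16");grab("wrist","wrist16")
s=r.state();print(s["ee_pos"],s["tcp_rot"],s["force"],s["moment"])
p=load("scene16")[0]
cv2.imwrite("pics/z25.png",cv2.resize(p[200:370,120:320,::-1],None,fx=4,fy=3.5,interpolation=cv2.INTER_CUBIC))
```

```text
[0.56319323 0.09882904 0.14232257] [1.79995352e+02 1.57517815e-02 7.43105806e+01] [ 0.64562995 -0.13553789 -2.8042575 ] [-0.01072299  0.03331109 -0.02149861]
```

View pics/z25.png

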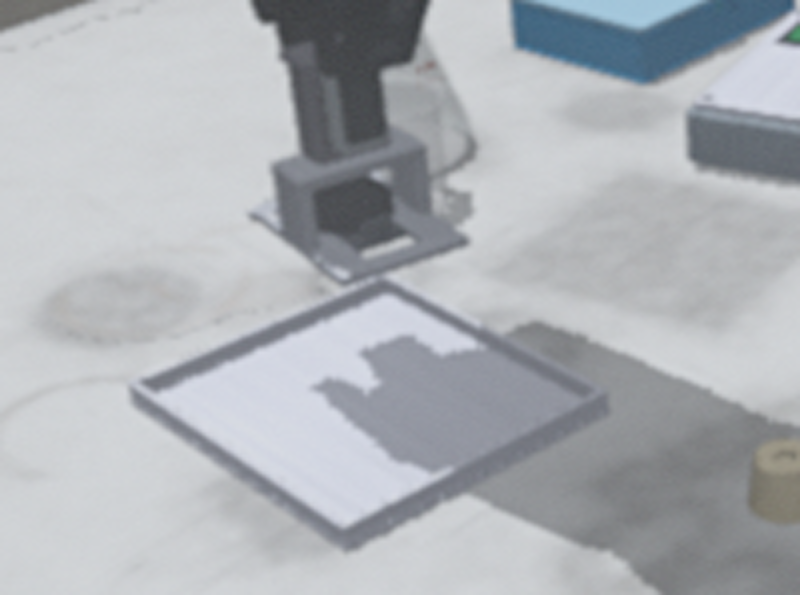

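View pics/wrist16.png

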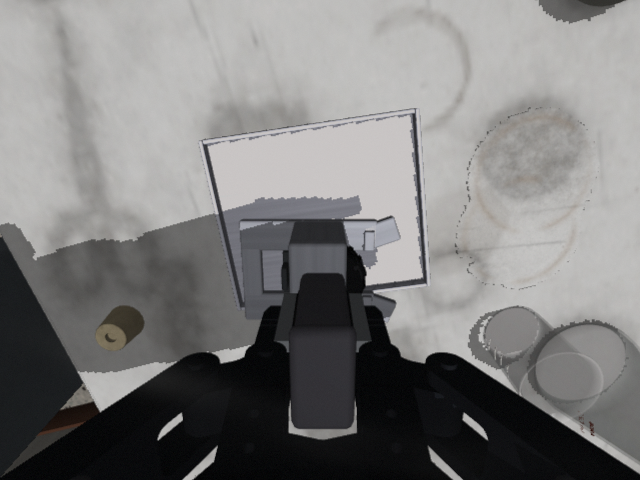

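Run:
```python
from h import *
p,d,C=load("wrist16"); P=pts(C,d)
a,b,c=[onz(C,*q,.014)[:2] for q in [(203,141),(416,110),(429,285)]]
print(a,b,c,np.linalg.norm(b-a),np.linalg.norm(c-b),"centre",(a+c)/2)
e=(b-a);print(np.degrees(np.arctan2(e[1],e[0])))
print("floor",np.median(P[160:190,260:380,2]))
s=r.state(); t=s["ee_pos"][:2]; dd=(a+c)/2-t; y=np.radians(s["tcp_rot"][2]); print("tool delta", dd@[np.cos(y),np.sin(y)], dd@[np.sin(y),-np.cos(y)])
```

```text
[0.50036211 0.17737661] [0.64280937 0.15790745] [0.62699152 0.03132019] 0.1437715841866021 0.12757170493568257 centre [0.56367682 0.1043484 ]
-7.782751672771022
floor 0.002969788235284765
tool delta 0.0054444911631307165 -0.0010269951008233618
```

Request:
play_rows:
  offset:
    - [0.3,0.05,0.5]
    - [0.25,0.05,1]
    - [0,0,1.5]
    - [0,0,1.5]
    - [0,0,1.3]
    - [0,0,1]
    - [0,0,0.6]
    - [0,0,0.4]
    - [0,0,0.2]
    - [0,0,0]
  angular:
    - [0,0,0]
    - [0,0,0]
    - [0,0,0]
    - [0,0,0]
    - [0,0,0]
    - [0,0,0]
    - [0,0,0]
    - [0,0,0]
    - [0,0,0]
    - [0,0,0]
  hand: [-1,-1,-1,-1,-1,-1,-1,-1,-1,-1]

```text
time_s: 27.22
ee_pos: [0.5657, 0.1042, 0.0624]
tcp_rot: [180.0, 0.0, 74.3]
force: [-0.3, 0.2, -1.6]
grip_width: 0.0172
```

Request:
play_rows:
  offset:
    - [0,0,0.1]
    - [0,0,0.1]
    - [0,0,0.1]
    - [0,0,0.1]
    - [0,0,0.1]
    - [0,0,0.1]
    - [0,0,0.1]
    - [0,0,0]
  angular:
    - [0,0,0]
    - [0,0,0]
    - [0,0,0]
    - [0,0,0]
    - [0,0,0]
    - [0,0,0]
    - [0,0,0]
    - [0,0,0]
  hand: [-1,-1,-1,-1,-1,-1,-1,-1]

```text
time_s: 28.22
ee_pos: [0.5656, 0.1042, 0.0552]
tcp_rot: [-180.0, 0.0, 74.3]
force: [0.4, -0.5, -1.4]
grip_width: 0.0169
```

Request:
play_rows:
  offset:
    - [0,0,0.05]
    - [0,0,0.05]
    - [0,0,0.05]
    - [0,0,0.05]
    - [0,0,0.05]
    - [0,0,0.05]
    - [0,0,0]
  angular:
    - [0,0,0]
    - [0,0,0]
    - [0,0,0]
    - [0,0,0]
    - [0,0,0]
    - [0,0,0]
    - [0,0,0]
  hand: [-1,-1,-1,-1,-1,-1,-1]

```text
time_s: 29.1
ee_pos: [0.5656, 0.1042, 0.0523]
tcp_rot: [-180.0, 0.0, 74.3]
force: [0.3, 0.0, -2.4]
grip_width: 0.0171
```

Run:
```python
from h import *
grab("scene","scene17")
s=r.state();print(s["ee_pos"],s["tcp_rot"],s["force"],s["moment"])
p=load("scene17")[0]
cv2.imwrite("pics/z26.png",cv2.resize(p[240:340,160:290,::-1],None,fx=6,fy=6,interpolation=cv2.INTER_CUBIC))
```

```text
[0.56559835 0.10424642 0.05226557] [-1.79997826e+02  7.32285898e-03  7.43371123e+01] [-0.27726308 -0.31633126 -1.36977656] [ 0.01017988  0.00814903 -0.01772365]
```

View pics/z26.png

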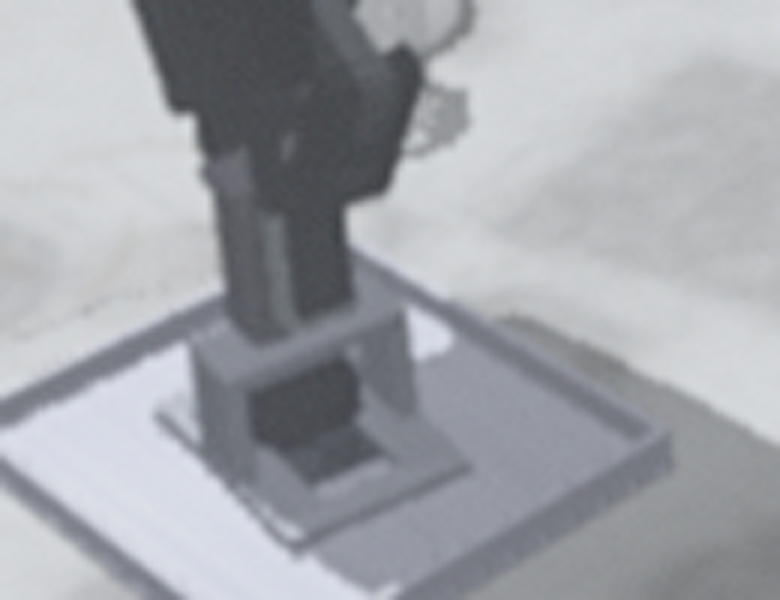

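Request:
play_rows:
  offset:
    - [0,0,0.05]
    - [0,0,0.05]
    - [0,0,0.05]
    - [0,0,0.05]
    - [0,0,0]
  angular:
    - [0,0,0]
    - [0,0,0]
    - [0,0,0]
    - [0,0,0]
    - [0,0,0]
  hand: [-1,-1,-1,-1,-1]

```text
time_s: 29.78
ee_pos: [0.5656, 0.1042, 0.0503]
tcp_rot: [-180.0, 0.0, 74.3]
force: [-0.5, 0.1, -1.6]
grip_width: 0.0171
```

Request:
play_rows:
  offset:
    - [0,0,0.03]
    - [0,0,0.02]
    - [0,0,0]
  angular:
    - [0,0,0]
    - [0,0,0]
    - [0,0,0]
  hand: [-1,-1,-1]

```text
time_s: 30.15
ee_pos: [0.5656, 0.1042, 0.0498]
tcp_rot: [-180.0, 0.0, 74.3]
force: [-0.4, 0.1, -1.9]
grip_width: 0.0172
```

Request:
play_rows:
  offset:
    - [0,0,0.03]
    - [0,0,0.02]
    - [0,0,0]
  angular:
    - [0,0,0]
    - [0,0,0]
    - [0,0,0]
  hand: [-1,-1,-1]

```text
time_s: 30.52
ee_pos: [0.5656, 0.1043, 0.0495]
tcp_rot: [180.0, -0.0, 74.3]
force: [-2.7, -0.4, 6.3]
grip_width: 0.0169
```

Request:
play_rows:
  offset:
    - [0,0,-0.02]
    - [0,0,0]
    - [0,0,0]
    - [0,0,0]
    - [0,0,0]
    - [0,0,0]
    - [0,0,0]
    - [0,0,0]
    - [0,0,0]
  angular:
    - [0,0,0]
    - [0,0,0]
    - [0,0,0]
    - [0,0,0]
    - [0,0,0]
    - [0,0,0]
    - [0,0,0]
    - [0,0,0]
    - [0,0,0]
  hand: [-1,-0.5,-0.45,-0.4,-0.3,-0.2,-0.1,0,0]
  force: 20

```text
time_s: 31.65
ee_pos: [0.5656, 0.1042, 0.0495]
tcp_rot: [180.0, 0.0, 74.3]
force: [-0.0, 0.1, 0.3]
grip_width: 0.0424
```

Run:
```python
from h import *
grab("scene","scene18");grab("wrist","wrist18")
s=r.state();print(s["ee_pos"],s["force"],s["moment"],s["grip_width"])
p=load("scene18")[0]
cv2.imwrite("pics/z27.png",cv2.resize(p[220:340,150:290,::-1],None,fx=5.5,fy=5,interpolation=cv2.INTER_CUBIC))
```

```text
[0.56559694 0.10423705 0.04949479] [ 0.14618895  0.7850746  -0.57706545] [ 0.04059532 -0.0028646   0.02234248] 0.04266653903387933
```

View pics/z27.png

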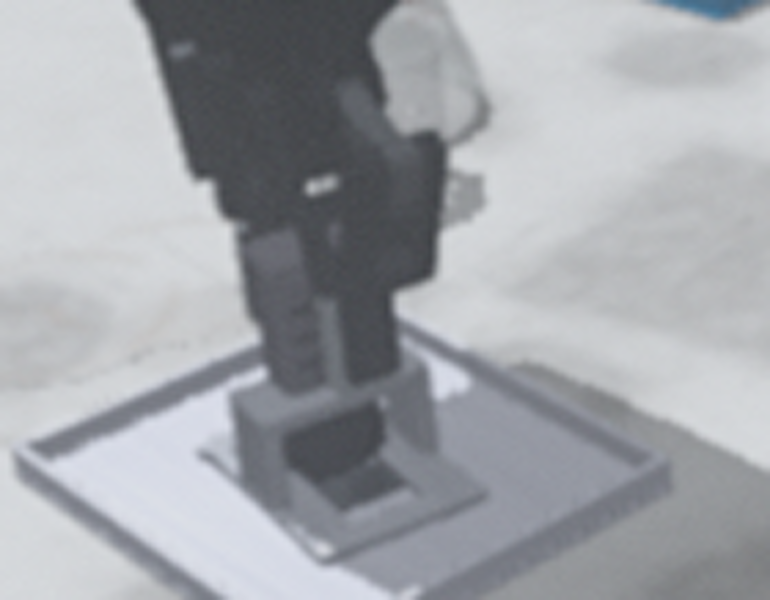

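View pics/wrist18.png

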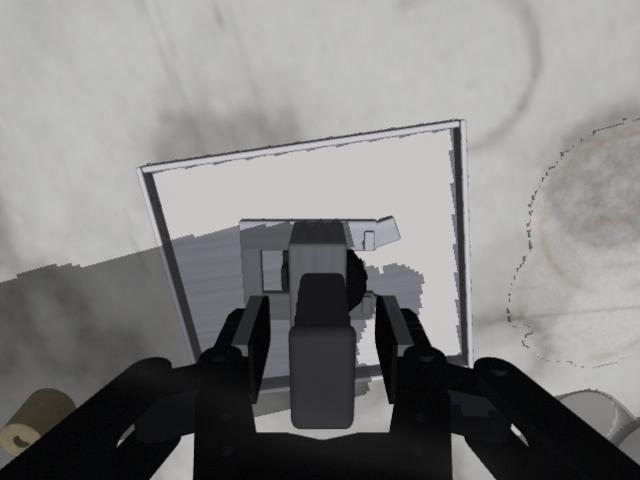

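Released cleanly with the puller upright in the tray. I'll open further and retreat straight up.

Request:
play_rows:
  offset:
    - [0,0,0]
    - [0,0,0]
    - [0,0,0]
    - [0,0,-1]
    - [0,0,-2]
    - [0,0,-3]
    - [0,0,-4]
    - [0,0,-4]
    - [0,0,-3]
    - [0,0,0]
  angular:
    - [0,0,0]
    - [0,0,0]
    - [0,0,0]
    - [0,0,0]
    - [0,0,0]
    - [0,0,0]
    - [0,0,0]
    - [0,0,0]
    - [0,0,0]
    - [0,0,0]
  hand: [0.3,0.6,0.7,0.7,0.7,0.7,0.7,0.7,0.7,0.7]

```text
time_s: 33.0
ee_pos: [0.5663, 0.1043, 0.222]
tcp_rot: [179.8, -0.1, 74.3]
force: [0.2, 0.9, -0.5]
grip_width: 0.0726
```

Run:
```python
from h import *
grab("scene","scene19");grab("wrist","wrist19")
s=r.state();print(s["ee_pos"],s["force"],s["grip_width"])
p,d,C=load("scene19")
cv2.imwrite("pics/z28.png",cv2.resize(p[220:340,150:290,::-1],None,fx=5.5,fy=5,interpolation=cv2.INTER_CUBIC))
```

```text
[0.56540808 0.10433847 0.21956822] [ 0.26335679  0.48205316 -0.65292539] 0.07259877556495482
```

View pics/z28.png

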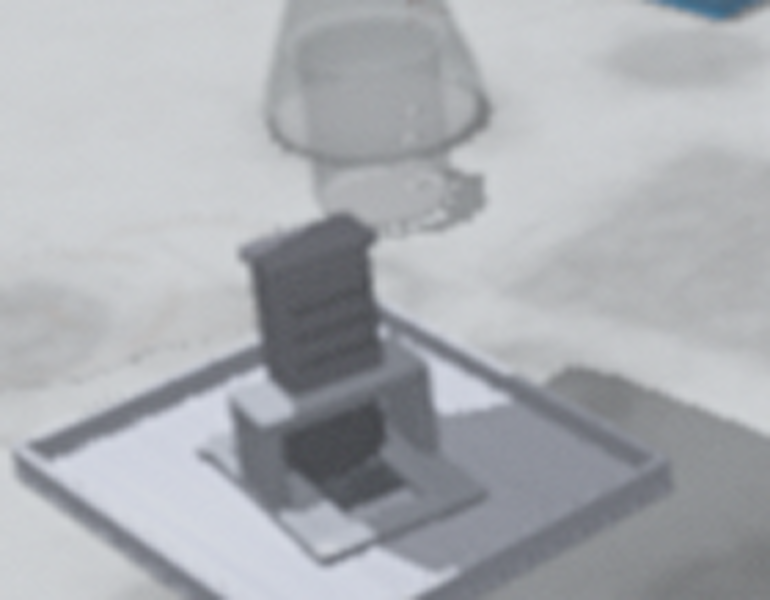

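View pics/wrist19.png

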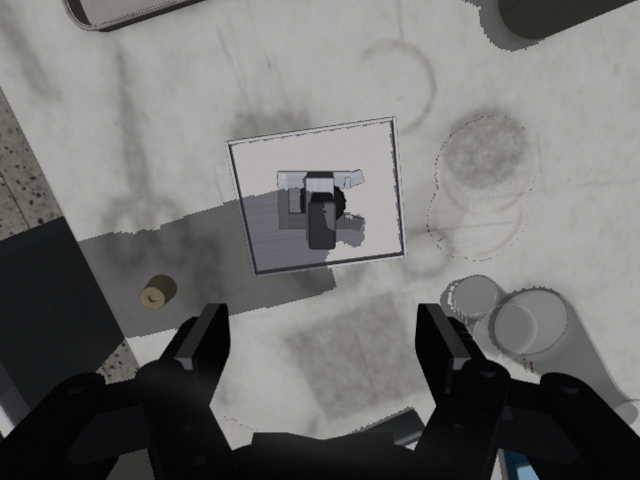

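View pics/scene19.png

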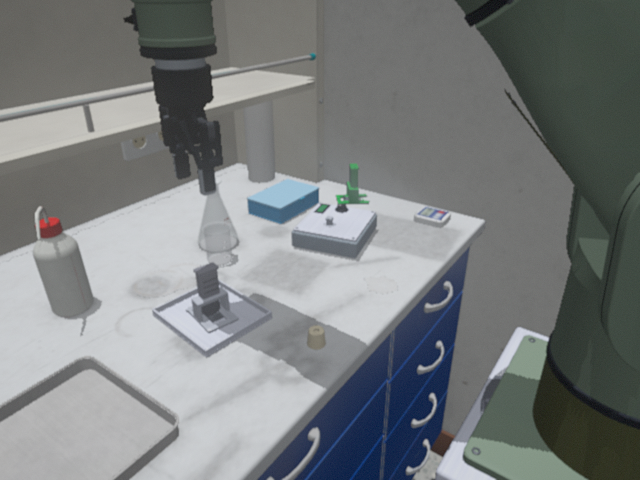

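Request:
play_rows:
  offset:
    - [0,0,0]
    - [0,0,0]
  angular:
    - [0,0,0]
    - [0,0,0]
  hand: [0.7,0.7]

```text
time_s: 33.35
ee_pos: [0.5654, 0.1042, 0.219]
tcp_rot: [-180.0, 0.0, 74.3]
force: [-0.3, 0.5, 0.3]
grip_width: 0.0723
```

```bash
python3 -c "
from plant import r
print(r.hand_in())"
```

```text
the job is handed in; nothing more can be done
None
```

The cap is off its spindle and held in the puller's fork, and both stand upright in the tray. I handed the job in at about 33 s.

- **Fitting the fork:** I gripped the puller across its grip and slid the fork in about 1 mm above the panel. I stopped when the push against the neck read a steady 2.5–4.6 N.
- **Pulling the cap:** It popped at roughly 10 N net of upward pull. During the pull the sideways force was mostly 3–4 N, with one noisy reading of 6 N, so I eased off slightly before lifting clear.
- **Setting down:** The puller touched the tray floor with a peak of about 8 N, then I opened the jaws and backed straight up.
- **Last checks:** The final pictures show the spindle bare, and the beaker, bung, timer and green look-alike puller where they were. The gripper was clear, with wrist force near zero.

The scene camera's position for the cap was about 8 mm off the wrist camera's two views, which agreed with each other. I used the wrist camera's value. No other check failed.

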